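Stock the two table caddies of a griddle stall

ROBOT

A 6-joint arm with a two-finger parallel gripper is mounted at the origin on the work surface. World frame = base frame: x ahead of the robot, y to its left, z up, the work surface at z = 0. Lengths are in m, angles in degrees, forces in N, time in s.
With the tool pointing down it reaches from about 0.4 to 0.825 m from the base axis. Payload 7 kg.
Tool frame: the origin (TCP) lies between the finger pads; the fingertips stand ctrl.tip_extent ahead of it and the grasp point (between the pads) lies 2 mm behind it (ctrl.tip_extent is the distance from the TCP to the fingertips, in m); z points along the fingers, y is the direction in which the jaws open and shut (so a half turn about z gives the same grasp; the last joint's range is limited). The gripper opens to 88 mm and grips with 3 to 60 N. Pads are 19 mm wide; open, the fingers measure 130 mm over their backs; the gripper's body (78 mm by 193 mm) begins 47 mm behind the grasp point.
Start: joints at [-57.347, 20.546, 0.682, 0, -70.136, -16.507], TCP at [0.188, -0.648, 0.244] pointing down, gripper open.
Joint ranges: [-176.03, 176.03], [-82.01, 121.73], [-58.28, 71.71], [-173.87, 95.51], [-174.79, -0.11], [-173.66, 173.66]. Speed limits (degrees/s): [136.94, 136.94, 172.46, 180, 180, 180].

INTERFACE

Orientations are given as [roll, pitch, yaw] about the fixed x, y, z axes, in that order (R = Rz(yaw) Ry(pitch) Rx(roll)).
In Python, from plant import ctrl gives the robot as it stands.
- The arm moves only by the shell command python3 -m handwheel 'ROWS' [OPENING]. ROWS is JSON, a list of rows, each a list of 6 numbers: the shift along the tool's x, y, z in m, then the turn, a rotation vector about the tool's x, y, z in rad. In form: [[dx, dy, dz, ax, ay, az], ...]. A call has 1 to 8 rows; each row is the pose to reach, as a shift and turn from the pose commanded when the call began, along the tool's axes at that moment; what a row does not reach only later rows make up. A row lasts 1/8 s, in which the tool goes at most 62.5 mm and 10.7 degrees, less where a joint would pass 70% of its speed; a pose out of reach is approached as far as the arm can. A call with a gripper value outside its range is refused whole. OPENING is the closure, from -1 (fully open) to 1 (shut), so that 0 is half open, set as the call begins (- or left out, the last holds). The fingers move at their own pace and stop on an object; the grip force is fixed at half the most. Time passes only in rows, so rows that repeat a pose let the fingers close. It gives the time, the measured TCP pose, the force and the opening at its end, in the units of the state.
- ctrl.get_obs(): the state, without advancing time (a new reading comes with each control period).
- ctrl.snapshot(name): name is "scene" or "top" or "wrist"; returns a dict with "img" (480x640x3 uint8, blue, green, red), "fx", "fy", "cx", "cy" (pixels), "R" (3x3) and "t" (3): a world point X has camera coordinates R X + t. Camera axes: x right, y down, z forward; pixel columns grow to the right and rows downward; lengths in m; the calibration is good to about 2 mm. A picture is of the moment at which its call begins. There is no depth.
- ctrl.close_job(): hands the job in, once; it reports no verdict.
The state is a dict: "clock": time; "joint_pos": joint angles; "qvel": joint speeds; "tau": joint torques, N m; "tool_pos": TCP position; "orientation": TCP orientation; "force": force on the tool from outside, world axes, zero at the start; "moment": the same for the moment, N m; "opening": finger opening in m.
Only numpy, scipy, OpenCV 4.12 (cv2) and the standard library are available. Lean on these libraries where they do the work, as an engineer would, in place of code of your own. Each camera call takes 0.05 s, during which the arm holds its last target.

TASK

Make up the two table caddies before opening. Long caddy: the squat chilli jar in the wide compartment, the big squeeze bottle in the middle one and the pepper shaker in the narrow one; short caddy: the flat spice tin in the longer compartment, with its broad side along the caddy, and the small squeeze bottle in the squarer one. Stand each upright on its compartment's floor, set it down rather than dropping it, tip nothing over, and leave the tea cup, sauce dish and scraper where they are.

Things in the scene. Friction and masses are not known exactly. Their poses are not given: they have to be found in the camera images.
- long_caddy: Long plywood caddy, an open box 94 x 242 mm with three compartments in a row, all 84 wide in x: wide one 86 long, centred at y = +73; middle one 76 long, at y = -13; narrow one 60 long, at y = -86. x across, y along, origin under its centre. Fixed. Floor 6, walls and dividers 5 thick and 38 high; only the end boards (+y, -y) are 62 high.
- short_caddy: Short plywood caddy, an open box 74 x 163 mm with two compartments in a row, both 64 wide in x: longer one 82 long, centred at y = +35.5; squarer one 66 long, at y = -43.5. x across, y along, origin under its centre. Fixed. Floor 6, walls and dividers 5 thick and 38 high; only the end boards (+y, -y) are 62 high.
- big_bottle_mid (a point): Centre, half-way up, of the big squeeze bottle: off-white plastic, 160 mm tall in all; straight round body 56 mm in diameter from its foot to 122 mm up, then shoulder, screw collar and short pointed nozzle. About 0.3 kg. Its z axis points up. Stands on the table at the start.
- small_bottle_mid (a point): Centre, half-way up, of the small squeeze bottle: same make as the big one but 118 mm tall in all; straight round body 46 mm in diameter from its foot to 84 mm up, then shoulder, collar and nozzle. About 0.17 kg. Its z axis points up. Stands on the table at the start.
- jar_mid (a point): Centre, half-way up, of the squat chilli jar: round, 64 mm in diameter, 84 mm tall, dark red-brown contents, steel screw lid of the same diameter on its top 20 mm. About 0.32 kg. Its z axis points up. Stands on the table at the start.
- shaker_mid (a point): Centre, half-way up, of the round steel pepper shaker with a domed, pierced top: 42 mm in diameter, 95 mm tall, straight-sided up to 78 mm. About 0.14 kg. Its z axis points up. Stands on the table at the start.
- tin_mid (a point): Centre, half-way up, of the flat spice tin: a rectangular upright metal tin with black lid, 62 mm (its x) by 40 mm (its y), 90 mm tall. About 0.15 kg. Its z axis points up. Stands on the table at the start.
- tea_cup_mid (a point): Centre, half-way up, of an empty white tea cup without handle, 64 mm in diameter at the rim, 62 mm tall, between the caddies. Not part of the job.
- sauce_dish_mid (a point): Centre, half-way up, of a shallow steel sauce dish, 80 mm in diameter, 22 mm tall, at the left end of the stock. Not part of the job.
- scraper_mid (a point): A griddle scraper lying flat at the right end of the stock: wooden handle and 82 mm wide steel blade, 215 mm long (x, blade at +x), 18 mm thick at the most; the point is 9 mm above the table, 5 mm from the middle of its length. Not part of the job.

How it is judged:
By the outcome, as a careful person would: the job done as asked, in the order asked, and still so for the second after the job is handed in, with the robot touching nothing.
It also fails if it takes over 106 s, if anything falls off the work surface, if the arm or the gripper's body presses on something with over 40 N, if the wrist force passes 120 N, or if a joint passes its speed limit or range.

## Working session

There is one attempt and no reset: what is moved stays moved. The work goes in short steps, Python scripts to look and compute and a shell command to move; the robot and the scene stay as the last step left them, time stands still between calls to the robot, and variables do not carry over. Pictures are saved under pics/ and viewed, and the job is handed in when it is done.

```bash
ls; mkdir -p pics
python3 - <<'E'
from plant import ctrl
import cv2
o=ctrl.get_obs()
print(o, ctrl.tip_extent)
for n in ["scene","top","wrist"]:
    s=ctrl.snapshot(n); cv2.imwrite(f"pics/{n}0.png",s["img"])
    print(n,s["fx"],s["fy"],s["cx"],s["cy"],s["R"],s["t"])
E
```

```text
pics
{'clock': 0.0, 'joint_pos': array([-5.73475092e+01,  2.05892807e+01,  6.34661608e-01, -1.97514929e-02,
       -7.01370193e+01, -1.65073637e+01]), 'qvel': array([-0.04611089, -0.00089994, -0.00144245, -0.11052453,  0.01395448,
        0.02702794]), 'tau': array([ 4.58949144e-04, -5.82722461e+01,  2.93038148e+01,  6.99711040e+00,
        6.67886066e-03, -1.31242296e-04]), 'tool_pos': array([ 0.18754891, -0.64794045,  0.2426549 ]), 'orientation': array([ 1.79906862e+02, -8.23786030e-03, -1.63861592e+02]), 'force': array([ 0.99174646, -0.69233416,  0.30150444]), 'moment': array([-0.02956863, -0.04807448,  0.0407746 ]), 'opening': 0.08758823593443525} 0.017
scene 605.7704590845112 605.7704590845112 320.908027772119 242.36222500711824 [[ 0.63634754  0.77136529  0.00757643]
 [ 0.57036419 -0.46387104 -0.67787045]
 [-0.51937125  0.43568252 -0.73514233]] [-0.30856012 -0.23220626  1.46783302]
top 495.2239141181821 495.2239141181821 319.1471943173262 245.20077093311536 [[ 0.02675378 -0.99941712  0.02120487]
 [-0.99216891 -0.02913674 -0.12145742]
 [ 0.12200447 -0.01778937 -0.99237012]] [-0.04112188  0.5263236   0.91648489]
wrist 398.9275618447512 398.9275618447512 321.3355003740605 243.58995336072826 [[-0.27633379  0.96105956  0.00203757]
 [ 0.91445995  0.26228162  0.30817422]
 [ 0.29563937  0.08702223 -0.95132775]] [ 0.67496476 -0.03951869  0.39201901]
```

View pics/scene0.png

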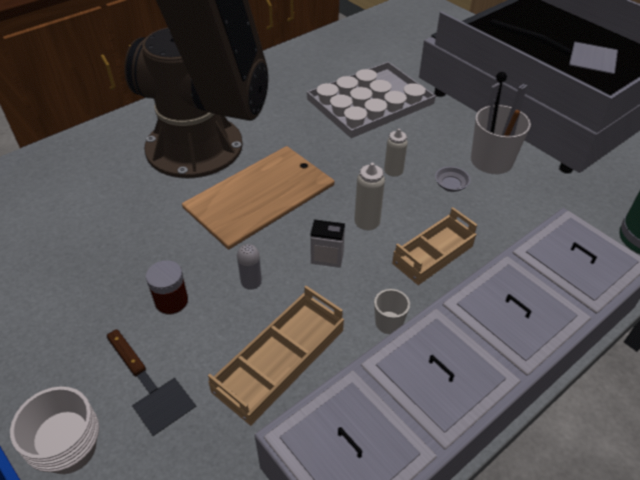

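View pics/top0.png

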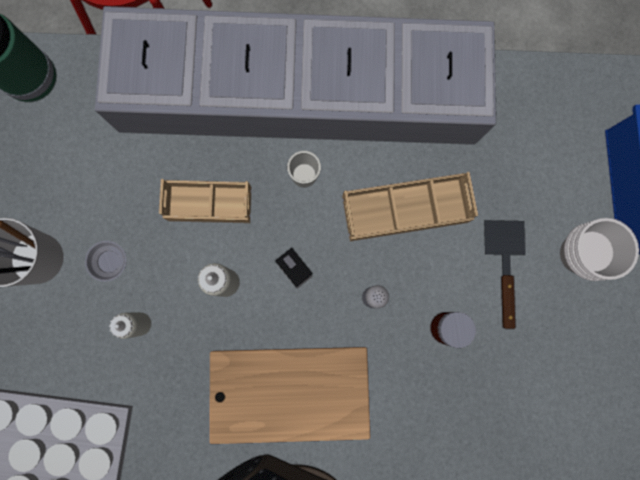

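View pics/wrist0.png

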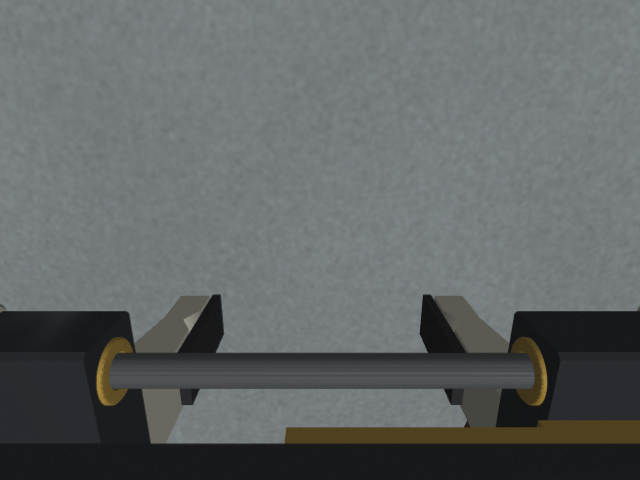

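```bash
cat > h.py <<'E'
from plant import ctrl
import cv2, numpy as np
def snap(n,name=None):
    s=ctrl.snapshot(n); s["R"]=np.array(s["R"]);s["t"]=np.array(s["t"])
    if name: cv2.imwrite(f"pics/{name}.png",s["img"])
    return s
def ray(s,u,v):
    d=s["R"].T@np.array([(u-s["cx"])/s["fx"],(v-s["cy"])/s["fy"],1.0]); c=-s["R"].T@s["t"]
    return c,d/np.linalg.norm(d)
def onplane(s,u,v,z):
    c,d=ray(s,u,v); return c+d*(z-c[2])/d[2]
def proj(s,X):
    p=s["R"]@np.asarray(X,float)+s["t"]; return np.array([s["fx"]*p[0]/p[2]+s["cx"],s["fy"]*p[1]/p[2]+s["cy"]])
def crop(s,u0,v0,u1,v1,k,name):
    cv2.imwrite(f"pics/{name}.png",cv2.resize(s["img"][v0:v1,u0:u1],None,fx=k,fy=k,interpolation=cv2.INTER_NEAREST))
E
python3 - <<'E'
from h import *
import pickle
s=snap("top"); sc=snap("scene"); pickle.dump((s,sc),open("s0.pkl","wb"))
crop(s,90,140,290,290,4,"c1"); crop(s,270,140,470,290,4,"c2"); crop(s,340,160,540,360,3,"c3"); crop(s,90,230,290,350,4,"c4")
E
```

```text
(no output)
```

View pics/c1.png

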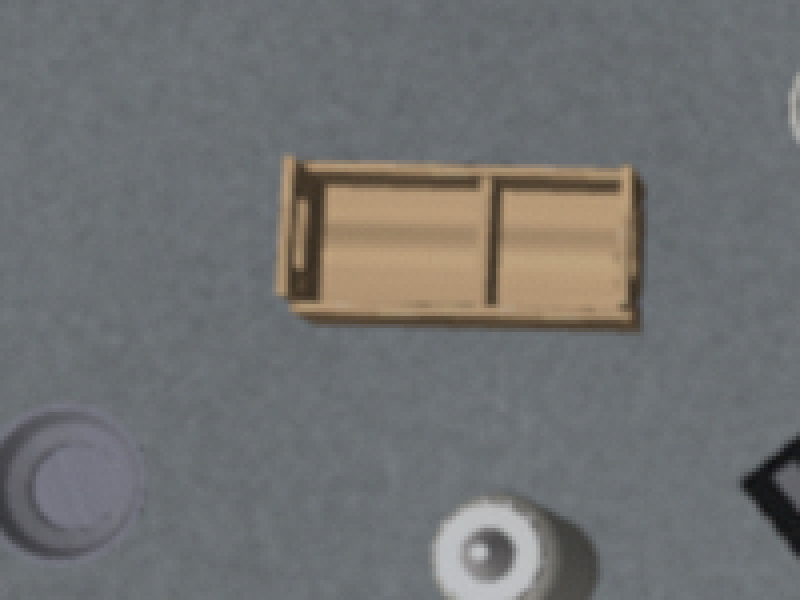

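View pics/c2.png

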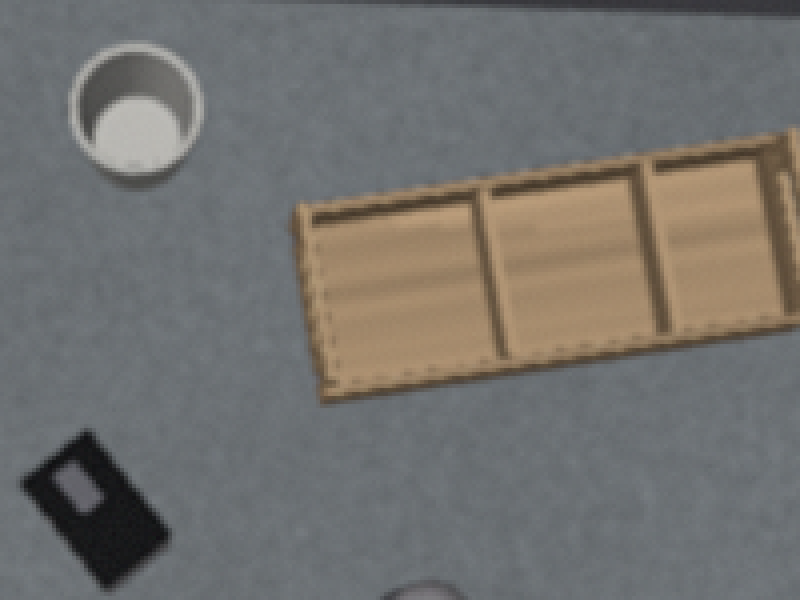

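View pics/c3.png

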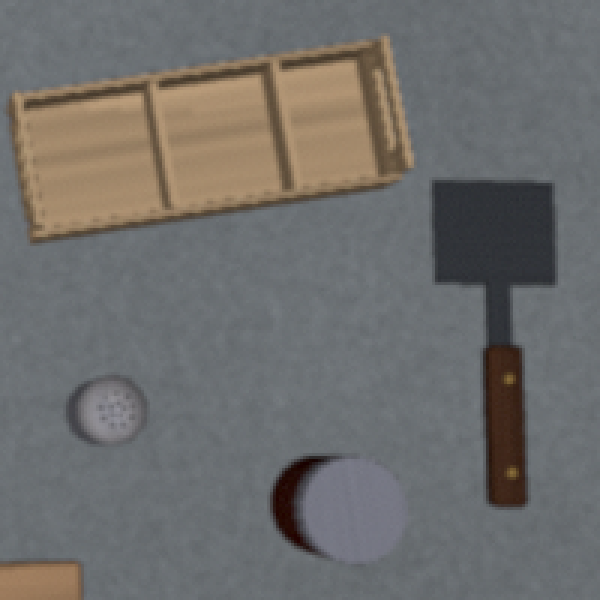

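View pics/c4.png

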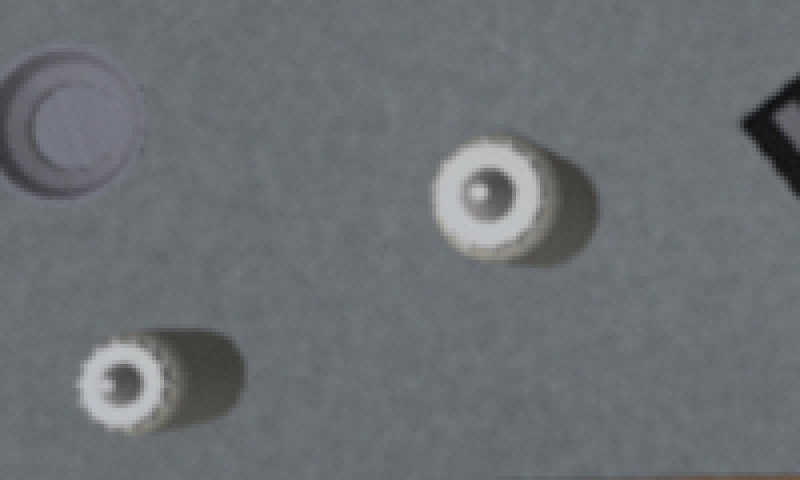

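Run:
```python
from h import *
import pickle
s,sc=pickle.load(open("s0.pkl","rb"))
print("top cam C",-s["R"].T@s["t"],"scene C",-sc["R"].T@sc["t"])
def c(s,u0,v0,u1,v1,k,n):
    im=cv2.resize(s["img"][v0:v1,u0:u1],None,fx=k,fy=k,interpolation=cv2.INTER_CUBIC)
    for u in range(u0,u1,10): cv2.putText(im,str(u),((u-u0)*k,8),0,.3,(0,255,255),1); cv2.line(im,((u-u0)*k,10),((u-u0)*k,14),(0,255,255),1)
    for v in range(v0,v1,10): cv2.putText(im,str(v),(0,(v-v0)*k+4),0,.3,(0,255,255),1)
    cv2.imwrite(f"pics/{n}.png",im)
c(s,155,170,255,230,8,"z1"); c(s,340,165,480,245,5,"z2"); c(sc,200,280,350,420,4,"z3"); c(sc,385,200,485,285,6,"z4")
```

```text
top cam C [ 0.41148683 -0.00945887  0.97429011] scene C [ 1.09114388 -0.50921039  0.92399821]
```

View pics/z1.png

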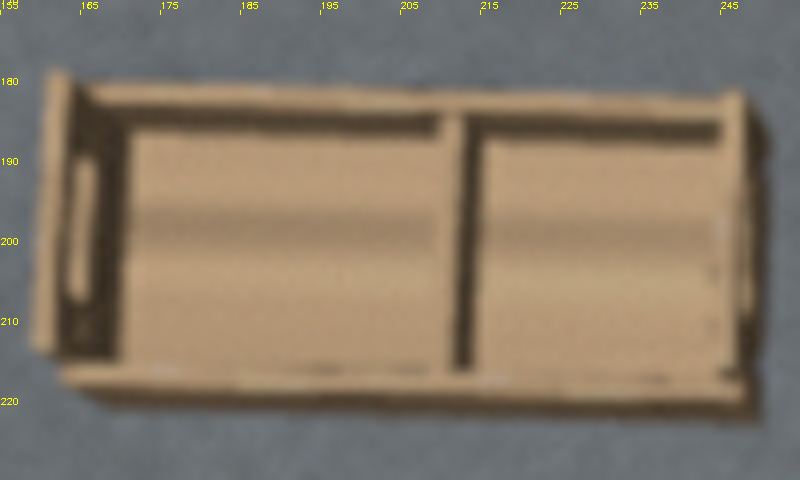

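View pics/z2.png

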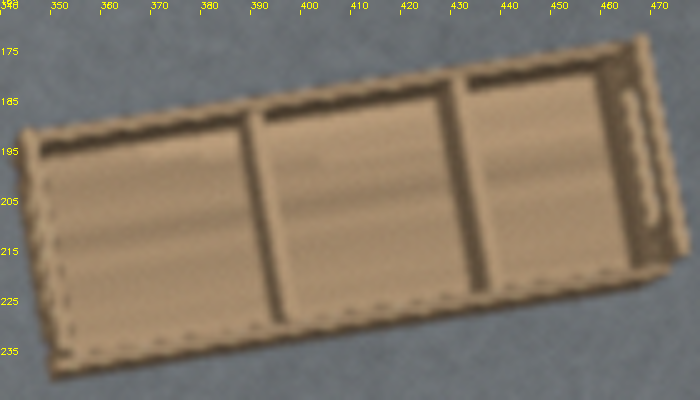

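View pics/z3.png

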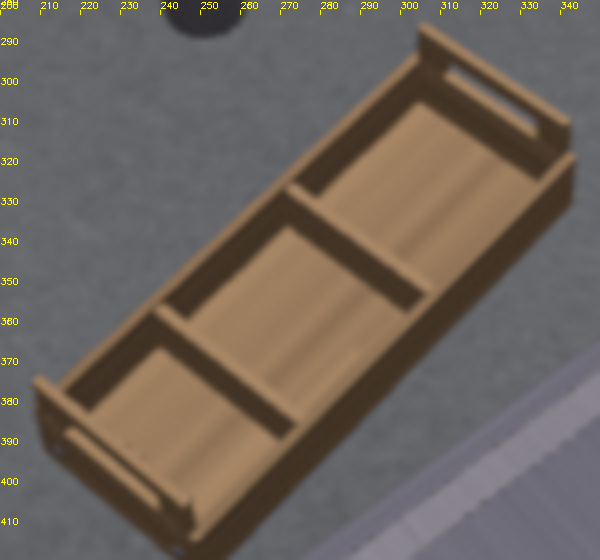

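View pics/z4.png

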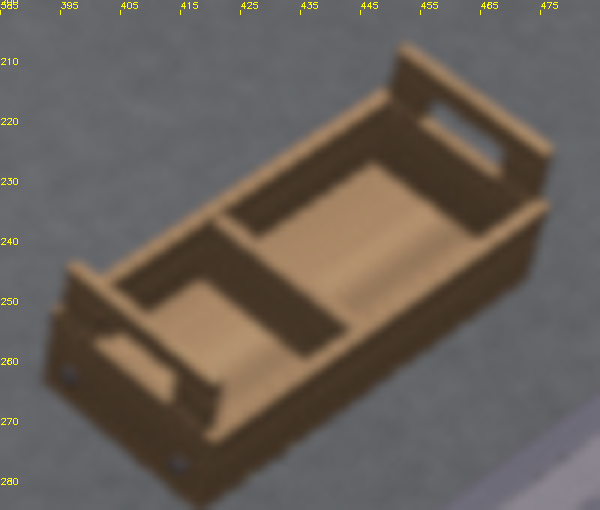

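```bash
cat > cad.py <<'E'
from h import *
import pickle
s,sc=pickle.load(open("s0.pkl","rb"))
def U(p,off,k): return ((p[0]+.5)/k-.5+off[0],(p[1]+.5)/k-.5+off[1])
def fit(name,corr):
    A=np.array([c[0][:2] for c in corr]);B=[]
    for X,S,p,off,k in corr: B.append(onplane(S,*U(p,off,k),X[2])[:2])
    B=np.array(B); a=A-A.mean(0); b=B-B.mean(0)
    th=np.arctan2((a[:,0]*b[:,1]-a[:,1]*b[:,0]).sum(),(a*b).sum())
    R=np.array([[np.cos(th),-np.sin(th)],[np.sin(th),np.cos(th)]]); o=B.mean(0)-R@A.mean(0)
    print(name,o.round(4),np.degrees(th).round(2)); print(((B-o)@R-A).round(4)*1e3)
    return o,th
mid=lambda a,b:((a[0]+b[0])/2,(a[1]+b[1])/2)
t=(s,);  o1=(155,170);o4=(385,200);o2=(340,165);o3=(200,280)
fit("short",[((0,.0815,.062),s,mid((49,72),(33,350)),o1,8),((0,-.0105,.038),s,mid((467,115),(452,372)),o1,8),
 ((0,-.0815,.062),s,mid((747,92),(739,378)),o1,8),((0,.079,.062),sc,(475,101),o4,6),((0,-.079,.062),sc,(147,325),o4,6),((0,-.008,.038),sc,(283,270),o4,6)])
fit("long",[((0,.121,.062),s,mid((25,135),(55,370)),o2,5),((0,.030,.038),s,mid((247,113),(283,322)),o2,5),((0,-.051,.038),s,mid((450,85),(484,292)),o2,5),
 ((0,-.121,.062),s,mid((650,35),(690,250)),o2,5),
 ((0,.0275,.038),sc,mid((291,187),(428,294)),o3,4),((0,-.0535,.038),sc,mid((160,310),(298,426)),o3,4),((0,.1185,.062),sc,mid((422,28),(570,122)),o3,4),((0,-.1185,.062),sc,mid((38,380),(188,500)),o3,4)])
# counter
for u in (200,360,480):
    print("counter", onplane(s,u,140,0), [onplane(s,u,v,z).round(3).tolist() for v,z in ((112,.1),(112,.15))])
E
python3 cad.py
python3 - <<'E'
from h import *
import pickle
s,sc=pickle.load(open("s0.pkl","rb"))
w=ctrl.snapshot("wrist"); R=np.array(w["R"]);t=np.array(w["t"]); o=ctrl.get_obs()
y=np.radians(-163.86); T=np.array([[np.cos(y),np.sin(y),0],[np.sin(y),-np.cos(y),0],[0,0,-1]])
print("wristcam in tool", T.T@(-R.T@t-o["tool_pos"]))
for S,n in((s,"top"),(sc,"scene")):
    hsv=cv2.cvtColor(S["img"],cv2.COLOR_BGR2HSV); S["hsv"]=hsv
hsv=s["hsv"]
for p in [(455,330),(440,325),(376,297),(210,280),(120,325),(300,270),(400,300)]: print(p,s["img"][p[1],p[0]],hsv[p[1],p[0]])
for p in [(165,275),(170,300),(248,255),(250,275),(370,170),(368,210),(398,135),(395,160),(328,230),(327,250),(280,200)]: print("sc",p,sc["img"][p[1],p[0]],sc["hsv"][p[1],p[0]])
E
```

```text
short [0.6085 0.192 ] 0.18
[[-0.8  0.7]
 [-0.7  0. ]
 [-1.9  0.2]
 [ 1.  -0.1]
 [ 2.2  0.2]
 [ 0.2 -1.1]]
long [ 0.6098 -0.1971] 11.15
[[-4.2  1.7]
 [-0.9  1.9]
 [-2.4  3.4]
 [-1.6  0.6]
 [ 2.8 -2.8]
 [ 2.6 -3.5]
 [ 3.  -0.8]
 [ 0.6 -0.4]]
counter [0.73870146 0.2200106  0.        ] [[0.758, 0.199, 0.1], [0.738, 0.187, 0.15]]
counter [ 0.74975357 -0.10442736  0.        ] [[0.768, -0.094, 0.1], [0.748, -0.089, 0.15]]
counter [ 0.75814621 -0.35079572  0.        ] [[0.776, -0.316, 0.1], [0.755, -0.299, 0.15]]
wristcam in tool [ 0.08442345 -0.00086625 -0.14089434]
(455, 330) [132 119 119] [120  25 132]
(440, 325) [81 76 75] [115  19  81]
(376, 297) [141 131 132] [123  18 141]
(210, 280) [141 140 141] [150   2 141]
(120, 325) [78 79 80] [15  6 80]
(300, 270) [26 26 24] [90 20 26]
(400, 300) [116 112 107] [103  20 116]
sc (165, 275) [121 110 112] [125  23 121]
sc (170, 300) [ 0  5 23] [  7 255  23]
sc (248, 255) [109 104 110] [155  14 110]
sc (250, 275) [50 45 48] [138  26  50]
sc (370, 170) [81 80 85] [174  15  85]
sc (368, 210) [65 69 72] [17 25 72]
sc (398, 135) [80 79 83] [173  12  83]
sc (395, 160) [64 68 71] [17 25 71]
sc (328, 230) [37 34 34] [120  21  37]
sc (327, 250) [61 61 66] [ 0 19 66]
sc (280, 200) [ 80 112 149] [ 14 118 149]
```

```bash
cat > obj.py <<'E'
from h import *
import pickle
s,sc=pickle.load(open("s0.pkl","rb"))
def comp(mask,p,nm):
    n,l,st,ce=cv2.connectedComponentsWithStats(mask.astype(np.uint8))
    k=l[p[1],p[0]]; m=(l==k).astype(np.uint8)
    c=max(cv2.findContours(m,0,1)[0],key=cv2.contourArea)
    print(nm,"lab",k,"area",st[k][4],"bbox",st[k][:4],"cent",ce[k].round(1)); return m,c
im=s["img"].astype(int); d=im[:,:,0]-im[:,:,1]
sm=cv2.GaussianBlur(s["img"],(3,3),0).astype(int)
m,c=comp((sm[:,:,0]-sm[:,:,1]>8)&(sm[:,:,0]>90),(458,330),"jar lid")
e=cv2.fitEllipse(cv2.convexHull(c)); print(e); print("jar",onplane(s,*e[0],.084).round(4), "diam",e[1][0]*(.974-.084)/495)
m,c=comp((sm.max(2)<60),(300,270),"tin lid")
r=cv2.minAreaRect(c); b=cv2.boxPoints(r); print(r); P=[onplane(s,*q,.09)[:2] for q in b]; print("tin",np.mean(P,0).round(4),[ (P[i]-P[i-1]).round(4) for i in range(4)],[np.linalg.norm(P[i]-P[i-1]).round(4) for i in range(4)])
m,c=comp((sm[:,:,0]-sm[:,:,1]>6),(376,297),"shaker"); print(cv2.fitEllipse(c))
for p,h in(((213,280),.16),((121,325),.118)):
    m,c=comp((sm.min(2)>135),p if sm[p[1],p[0]].min()>135 else (p[0]-7,p[1]),"collar"); e=cv2.fitEllipse(cv2.convexHull(c)); print(e)
def c_(s,u0,v0,u1,v1,k,n):
    im=cv2.resize(s["img"][v0:v1,u0:u1],None,fx=k,fy=k,interpolation=cv2.INTER_CUBIC)
    for u in range(u0,u1,10): cv2.putText(im,str(u),((u-u0)*k,8),0,.35,(0,255,255),1)
    for v in range(v0,v1,10): cv2.putText(im,str(v),(0,(v-v0)*k+4),0,.35,(0,255,255),1)
    return im
a=np.hstack([c_(s,190,255,240,305,8,""),c_(s,100,300,150,350,8,"")]); cv2.imwrite("pics/o1.png",a)
a=np.hstack([c_(sc,345,155,395,235,7,""),c_(sc,375,120,420,200,7,"")]); cv2.imwrite("pics/o2.png",a)
a=np.hstack([c_(sc,145,255,195,315,7,""),c_(sc,230,240,270,300,7,"")]); cv2.imwrite("pics/o3.png",a)
cv2.imwrite("pics/o4.png",np.hstack([c_(s,350,275,400,325,8,""),c_(s,430,300,480,350,8,"")]))
E
python3 obj.py
```

```text
jar lid lab 179 area 965 bbox [440 313  36  35] cent [457.7 329.7]
((457.6080627441406, 329.6617431640625), (34.421348571777344, 35.309791564941406), 143.35499572753906)
jar [ 0.3764 -0.2766  0.084 ] diam 0.061888889351276434
tin lid lab 17 area 638 bbox [276 248  36  39] cent [294.4 268. ]
((293.81707763671875, 267.1463623046875), (34.35823059082031, 21.39580535888672), 51.34019470214844)
tin [0.4795 0.0189] [array([0.0468, 0.0399]), array([ 0.0249, -0.029 ]), array([-0.0471, -0.0399]), array([-0.0246,  0.029 ])] [np.float64(0.0615), np.float64(0.0383), np.float64(0.0617), np.float64(0.0381)]
shaker lab 9 area 54 bbox [371 294  10   9] cent [376.  297.9]
((375.9468688964844, 298.17388916015625), (7.531556129455566, 9.322096824645996), 108.92897033691406)
collar lab 16 area 527 bbox [198 265  28  29] cent [210.7 279. ]
((211.19232177734375, 278.957275390625), (27.37371826171875, 28.401094436645508), 14.207097053527832)
collar lab 22 area 313 bbox [109 315  22  23] cent [119.6 325.9]
((119.82034301757812, 325.90130615234375), (21.71234703063965, 21.953693389892578), 17.33041763305664)
```

View pics/o1.png

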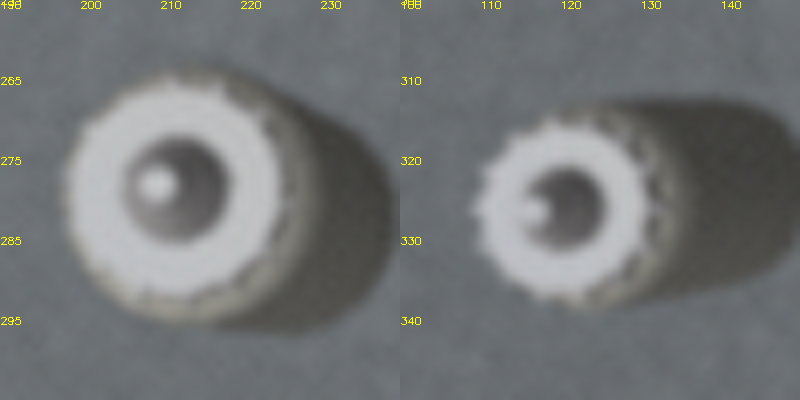

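View pics/o2.png

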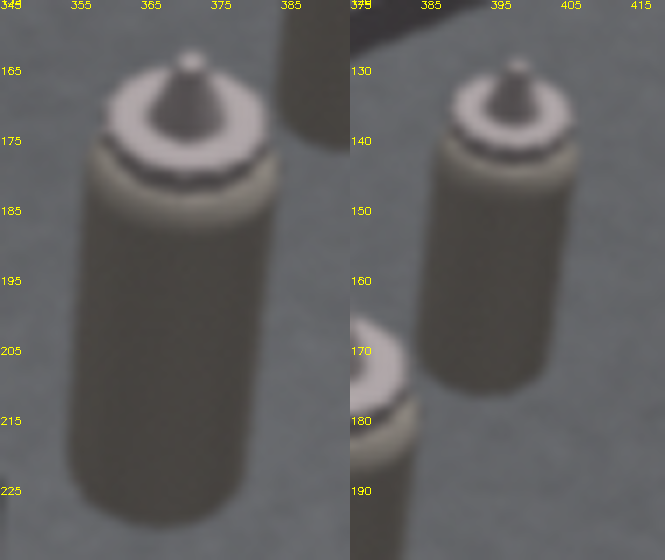

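View pics/o3.png

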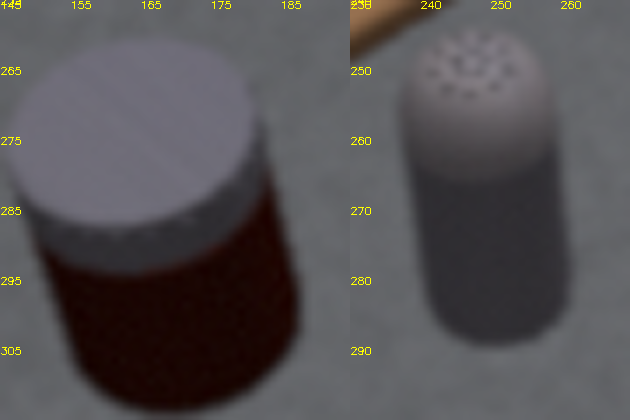

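View pics/o4.png

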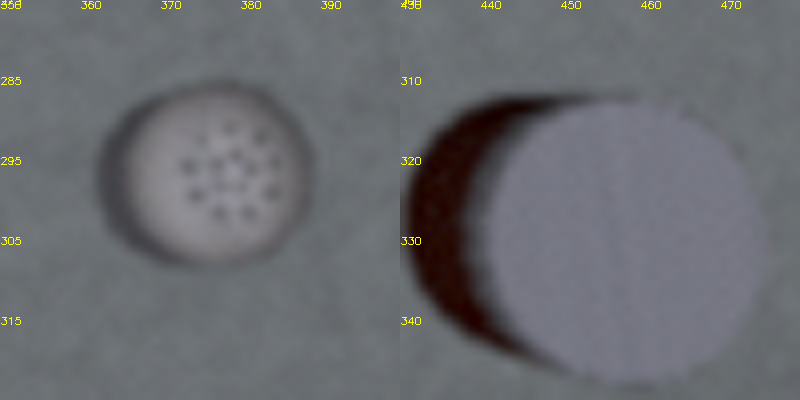

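```bash
cat > tri.py <<'E'
from h import *
import pickle
s,sc=pickle.load(open("s0.pkl","rb"))
def tri(a,b):
    P=[S["R"] for S in(s,sc)]
    M=[np.array([[S["fx"],0,S["cx"]],[0,S["fy"],S["cy"]],[0,0,1]])@np.c_[S["R"],S["t"]] for S in (s,sc)]
    X=cv2.triangulatePoints(M[0],M[1],np.array(a,float),np.array(b,float)); return (X[:3]/X[3]).ravel()
for n,a,b,z in [("big",(209.1,277.4),(372,162.6),.16),("small",(116.7,325.8),(398.4,128.8),.118),("jar",(457.6,329.7),(163.5,273.5),.084),("shaker",(378.6,296.1),(247.3,249),.095)]:
    print(n,"tri",tri(a,b).round(4),"top@z",onplane(s,*a,z).round(4)[:2],"scene@z",onplane(sc,*b,z).round(4)[:2])
# tin scene lid, black mask
sm=cv2.GaussianBlur(sc["img"],(3,3),0).astype(int)
m=(sc["img"].max(2)<25).astype(np.uint8); n,l,st,ce=cv2.connectedComponentsWithStats(m)
for k in range(n):
    if 300<ce[k][0]<350 and 210<ce[k][1]<270 and st[k][4]>30: print(st[k],ce[k])
# bodies feet check: bottle body bottom in top view
E
python3 tri.py
```

```text
big tri [0.453  0.1539 0.1626] top@z [0.4533 0.1545] scene@z [0.4508 0.156 ]
small tri [0.3693 0.3137 0.1198] top@z [0.3692 0.3144] scene@z [0.3677 0.3157]
jar tri [ 0.3758 -0.278   0.081 ] top@z [ 0.3763 -0.2766] scene@z [ 0.378  -0.2792]
shaker tri [ 0.4319 -0.1331  0.0939] top@z [ 0.4319 -0.1329] scene@z [ 0.4328 -0.1336]
[     0      0    640    480 287848] [317.79413788 251.03422292]
[311 221  33  19 384] [326.27083333 230.10416667]
```

```bash
cat > go.py <<'E'
import sys
from h import *
from scipy.spatial.transform import Rotation as Ro
# usage: go.py x y z yaw   -> row in tool axes from measured pose (tool made vertical)
def row(x,y,z,yaw,verbose=True):
    o=ctrl.get_obs(); R=Ro.from_euler("xyz",o["orientation"],degrees=True)
    p=R.inv().apply(np.array([x,y,z])-o["tool_pos"])
    r=(R.inv()*Ro.from_euler("xyz",[180,0,yaw],degrees=True)).as_rotvec()
    print("row",np.r_[p,r].round(4).tolist(),"dist",np.linalg.norm(p).round(3),"ang",np.degrees(np.linalg.norm(r)).round(1))
    print("now",o["clock"],o["tool_pos"].round(4),o["orientation"].round(2),"F",o["force"].round(1),"op",round(o["opening"],4),"j",o["joint_pos"].round(0))
if __name__=="__main__":
    row(*map(float,sys.argv[1:5]))
E
python3 go.py .377 -.278 .20 -79; python3 go.py .377 -.278 .06 -79
```

```text
row [-0.2848, 0.303, 0.0434, 0.0005, 0.0004, -1.4811] dist 0.418 ang 84.9
now 0.3 [ 0.1876 -0.6482  0.2432] [ 179.97   -0.   -163.86] F [-0.3  0.3 -0. ] op 0.0874 j [-57.  21.   1.  -0. -70. -17.]
row [-0.2848, 0.3029, 0.1834, 0.0005, 0.0004, -1.4811] dist 0.454 ang 84.9
now 0.3 [ 0.1876 -0.6482  0.2432] [ 179.97   -0.   -163.86] F [-0.3  0.3 -0. ] op 0.0874 j [-57.  21.   1.  -0. -70. -17.]
```

```bash
python3 -m handwheel '[[-0.03,0.03,0,0,0,-0.18],[-0.075,0.08,0.01,0,0,-0.36],[-0.12,0.125,0.02,0,0,-0.54],[-0.165,0.175,0.03,0,0,-0.72],[-0.205,0.22,0.044,0,0,-0.9],[-0.245,0.26,0.044,0,0,-1.08],[-0.27,0.29,0.044,0,0,-1.26],[-0.285,0.303,0.044,0,0,-1.44]]' -1; python3 go.py .377 -.278 .06 -79
python3 - <<'E'
from h import *
w=snap("wrist","w1")
for X in [(.377,-.278,.084),(.377,-.278,0)]: print(proj(w,X))
E
```

```text
clock: 1.3
tool_pos: [0.3779, -0.2761, 0.1999]
orientation: [-179.9, -0.0, -80.9]
force: [0.7, -0.3, -0.1]
opening: 0.0874
row [0.0017, 0.0014, 0.1399, -0.0009, -0.0002, -0.0326] dist 0.14 ang 1.9
now 1.3 [ 0.3779 -0.2761  0.1999] [-1.7995e+02 -1.0000e-02 -8.0870e+01] F [ 0.7 -0.3 -0.1] op 0.0874 j [-12.   3. -28.  -0. -59.  21.]
[323.07945145 243.18814234]
[322.74191674 213.70976078]
```

View pics/w1.png

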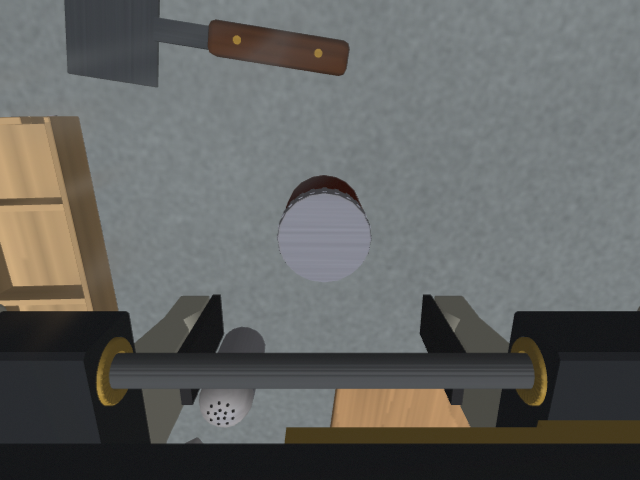

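Run:
```python
from h import *
w=snap("wrist")
im=w["img"].astype(int); m=((im[:,:,0]-im[:,:,1]>8)&(im[:,:,0]>100)).astype(np.uint8)
m[300:]=0
n,l,st,ce=cv2.connectedComponentsWithStats(cv2.morphologyEx(m,cv2.MORPH_OPEN,np.ones((3,3))))
k=l[236,324]; c=max(cv2.findContours((l==k).astype(np.uint8),0,1)[0],key=cv2.contourArea)
e=cv2.fitEllipse(c); print(st[k],e, onplane(w,*e[0],.084)); print("cam",-w["R"].T@w["t"], w["R"])
print(onplane(w,284,234,.084)-onplane(w,371,234,.084))
```

```text
[ 280  194   92   88 6260] ((325.549072265625, 237.54832458496094), (85.96945190429688, 90.84420013427734), 88.79640197753906) [ 0.37699609 -0.28178615  0.084     ]
cam [ 0.39258573 -0.35941763  0.34105828] [[-0.98619659 -0.16557395 -0.00124415]
 [-0.15786687  0.93797198  0.30868529]
 [-0.04994327  0.30462079 -0.95116342]]
[0.05766952 0.00970422 0.        ]
```

```bash
python3 -m handwheel '[[0.003,0.001,0.03,0,0,-0.03],[0.003,0.001,0.07,0,0,-0.03],[0.003,0.001,0.11,0,0,-0.03],[0.003,0.001,0.13,0,0,-0.03],[0.003,0.001,0.14,0,0,-0.03],[0.003,0.001,0.14,0,0,-0.03]]' -1; python3 -m handwheel '[[0,0,0,0,0,0],[0,0,0,0,0,0],[0,0,0,0,0,0],[0,0,0,0,0,0],[0,0,0,0,0,0]]' 1;  python3 -m handwheel '[[0,0,-0.01,0,0,0],[0,0,-0.03,0,0,0],[0,0,-0.06,0,0,0],[0,0,-0.09,0,0,0],[0,0,-0.1,0,0,0],[0,0,-0.1,0,0,0]]' 1
python3 - <<'E'
from h import *
w=snap("wrist","w2")
s=snap("scene","s2")
E
```

```text
clock: 2.15
tool_pos: [0.3764, -0.2815, 0.0593]
orientation: [179.9, 0.0, -79.7]
force: [-0.0, 1.0, 0.3]
opening: 0.0878
clock: 2.78
tool_pos: [0.3771, -0.2813, 0.0601]
orientation: [-179.9, -0.0, -79.6]
force: [-0.2, 0.9, 6.8]
opening: 0.0639
clock: 3.52
tool_pos: [0.3765, -0.281, 0.1596]
orientation: [-180.0, 0.0, -79.6]
force: [-1.0, 0.5, -3.6]
opening: 0.0638
```

View pics/s2.png

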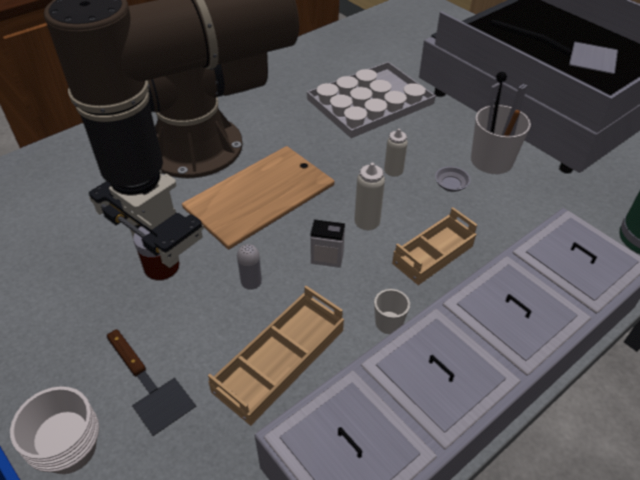

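```bash
python3 go.py .596 -.127 .16 -79
```

```text
row [-0.1118, -0.2442, -0.0018, 0.0015, 0.0012, -0.0114] dist 0.269 ang 0.7
now 3.625 [ 0.3758 -0.2808  0.1584] [ 1.7991e+02  7.0000e-02 -7.9650e+01] F [ 1.   0.6 -3.5] op 0.0636 j [-13.   6. -31.  -0. -53.  23.]
```

```bash
python3 -m handwheel '[[-0.008,-0.018,0,0,0,0],[-0.027,-0.06,0,0,0,0],[-0.05,-0.11,0,0,0,0],[-0.073,-0.16,0,0,0,0],[-0.094,-0.205,0,0,0,-0.01],[-0.107,-0.233,0,0,0,-0.01],[-0.112,-0.244,0,0,0,-0.01],[-0.112,-0.244,0,0,0,-0.01]]'
python3 - <<'E'
from h import *
w=snap("wrist","w3"); import pickle; pickle.dump(w,open("w3.pkl","wb"))
t=snap("top","t3")
E
```

```text
clock: 4.62
tool_pos: [0.5965, -0.1263, 0.1582]
orientation: [179.9, 0.0, -79.0]
force: [-0.5, -0.5, -4.0]
opening: 0.0635
```

View pics/w3.png

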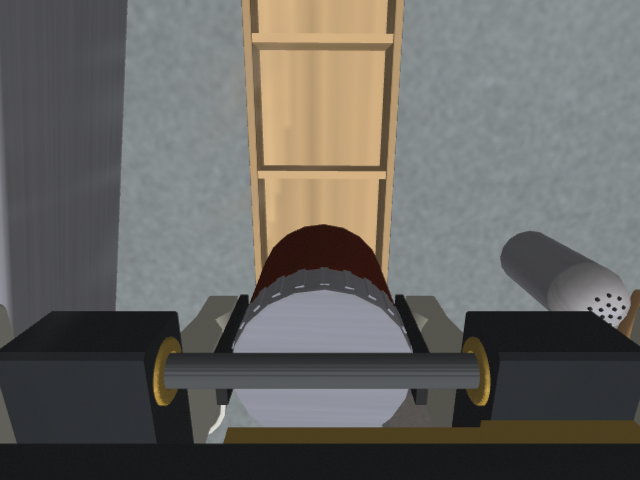

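View pics/t3.png

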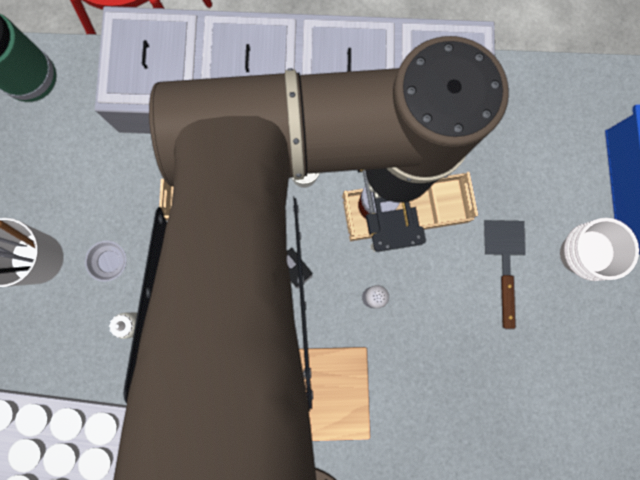

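Run:
```python
from h import *
import pickle
w=pickle.load(open("w3.pkl","rb"))
im=cv2.resize(w["img"][20:260,230:420],None,fx=3,fy=2.5,interpolation=cv2.INTER_CUBIC)
cv2.imwrite("pics/w3c.png",cv2.resize(w["img"][20:200,230:420],None,fx=4,fy=3.3))
for p in[(323,175),(322,41)]: print(onplane(w,*p,.038))
g=w["img"].astype(int).sum(2)
print(g[155:190,323].tolist()); print(g[170,240:270].tolist(),g[170,380:405].tolist()); print(g[25:55,322].tolist())
```

```text
[ 0.60395115 -0.17282216  0.038     ]
[ 0.61953914 -0.25013809  0.038     ]
[498, 498, 498, 498, 498, 496, 498, 498, 499, 498, 384, 270, 251, 251, 251, 259, 506, 522, 522, 522, 523, 522, 522, 519, 499, 498, 498, 499, 499, 496, 497, 497, 497, 497, 500]
[421, 422, 420, 419, 418, 423, 422, 420, 417, 417, 414, 458, 456, 458, 458, 456, 419, 291, 308, 304, 303, 304, 305, 306, 304, 305, 306, 305, 307, 306] [230, 229, 228, 229, 228, 210, 255, 423, 462, 458, 458, 459, 462, 453, 332, 408, 405, 403, 405, 405, 405, 406, 405, 408, 409]
[497, 495, 494, 496, 497, 497, 494, 497, 517, 522, 523, 522, 522, 522, 522, 521, 522, 480, 356, 327, 327, 321, 322, 328, 333, 442, 492, 497, 495, 493]
```

View pics/w3c.png

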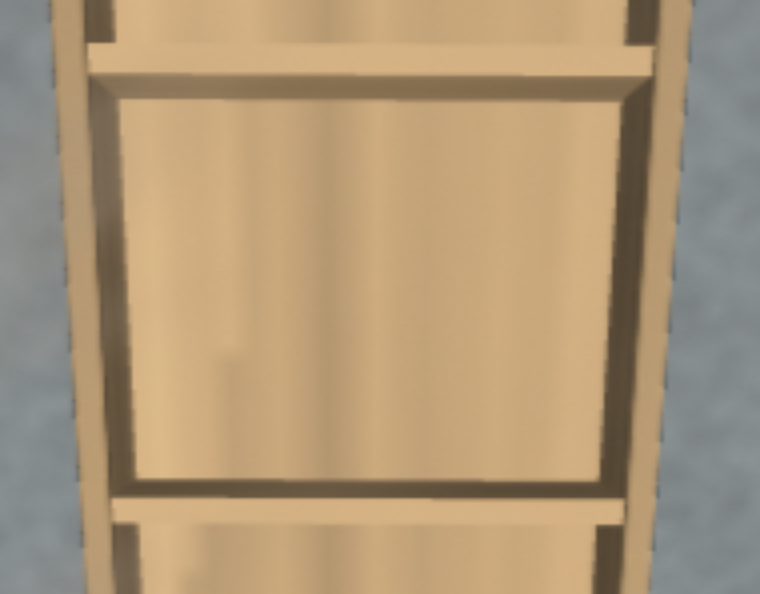

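Run:
```python
from h import *
import pickle
w=pickle.load(open("w3.pkl","rb"))
a=onplane(w,322,174.7,.038)[:2];b=onplane(w,322.5,37.5,.038)[:2]
print(a,b,np.linalg.norm(a-b)); d=(a-b)/np.linalg.norm(a-b); print("yaw",np.degrees(np.arctan2(-d[0],d[1])))
o1=a-d*.0275;o2=b+d*.0535; print(o1,o2,"wide",(o1+o2)/2+d*.073,"mid",(o1+o2)/2+d*-.013,"narrow",(o1+o2)/2+d*-.086)
l=onplane(w,250.7,170,.038);r=onplane(w,393.7,170,.038); print(np.linalg.norm(l-r),(l+r)/2)
# jar lid centre in hand at z
o=ctrl.get_obs(); print(o["tool_pos"])
for v0,v1 in [(270,435),]:
  print(onplane(w,322,290,.084+.0985),onplane(w,322,345,.1825))
```

```text
[ 0.60462852 -0.17289037] [ 0.61960264 -0.25202245] 0.0805363936326105
yaw 10.715346170775913
[ 0.60974159 -0.19991085] [ 0.60965539 -0.19945533] wide [ 0.59612562 -0.12795599] mid [ 0.61211558 -0.21245641] narrow [ 0.62568846 -0.28418351]
0.09290076158461916 [ 0.60505847 -0.17590342  0.038     ]
[ 0.59560647 -0.12726628  0.15893093]
[ 0.60217646 -0.15722819  0.1825    ] [ 0.59835472 -0.13742886  0.1825    ]
```

```bash
python3 -m handwheel '[[0,0,0.01,0,0,0],[0,0,0.03,0,0,0],[0,0,0.055,0,0,0],[0,0,0.075,0,0,0],[0,0,0.085,0,0,0],[0,0,0.09,0,0,0],[0,0,0.09,0,0,0]]'; python3 -c "
from h import *
for i in range(3):
    snap('wrist','w4'); o=ctrl.get_obs(); print(o['tool_pos'],o['force'])"
```

```text
clock: 5.6
tool_pos: [0.5965, -0.1272, 0.0698]
orientation: [-180.0, -0.0, -79.1]
force: [-0.3, 0.5, -2.9]
opening: 0.0637
[ 0.59683767 -0.1271822   0.07011984] [ 0.61329521  0.09654379 -2.94229362]
[ 0.59698353 -0.12713773  0.0703026 ] [ 0.23867379  0.1420336  -2.49771579]
[ 0.59699655 -0.12709286  0.07033672] [-0.04949007  0.14459456 -2.79759803]
```

View pics/w4.png

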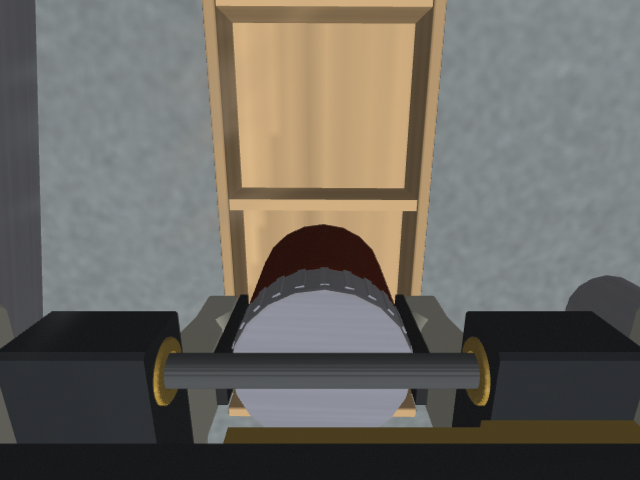

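```bash
python3 -m handwheel '[[0,0,0.002,0,0,0],[0,0,0.003,0,0,0],[0,0,0.004,0,0,0],[0,0,0.004,0,0,0]]'
```

```text
clock: 6.25
tool_pos: [0.5965, -0.127, 0.0662]
orientation: [-180.0, -0.0, -79.0]
force: [-2.8, 1.7, 4.8]
opening: 0.0638
```

```bash
python3 -m handwheel '[[0,0,0,0,0,0],[0,0,0,0,0,0],[0,0,0,0,0,0],[0,0,-0.02,0,0,0],[0,0,-0.06,0,0,0],[0,0,-0.11,0,0,0],[0,0,-0.15,0,0,0],[0,0,-0.16,0,0,0]]' -1;  python3 go.py .452 .155 .24 -79
```

```text
clock: 7.25
tool_pos: [0.5979, -0.1272, 0.2289]
orientation: [-179.7, -0.1, -79.0]
force: [0.2, 1.1, -0.2]
opening: 0.0874
row [-0.3048, 0.0895, -0.0119, -0.0052, -0.0011, -0.0007] dist 0.318 ang 0.3
now 7.25 [ 0.5979 -0.1272  0.2289] [-1.797e+02 -6.000e-02 -7.904e+01] F [ 0.2  1.1 -0.2] op 0.0874 j [  6.  15.  -9.   0. -65.   5.]
```

```bash
python3 -m handwheel '[[-0.02,0.006,0,0,0,0],[-0.07,0.02,0,0,0,0],[-0.13,0.038,0,0,0,0],[-0.19,0.056,0,0,0,0],[-0.245,0.072,0,0,0,0],[-0.285,0.084,0,0,0,0],[-0.302,0.09,0,0,0,0],[-0.303,0.09,0,0,0,0]]';  python3 go.py .452 .155 .116 -79
python3 - <<'E'
from h import *
w=snap("wrist","w5"); s=snap("top","t5")
crop(s,335,165,475,245,5,"t5c")
for X in [(.452,.155,.16),(.452,.155,0),(.452,.155,.122)]: print(proj(w,X))
E
```

```text
clock: 8.25
tool_pos: [0.449, 0.1542, 0.2244]
orientation: [179.9, -0.0, -78.9]
force: [-0.3, 0.6, -0.2]
opening: 0.0875
row [-0.0003, -0.0033, 0.1084, 0.0018, -0.0005, 0.0016] dist 0.108 ang 0.1
now 8.25 [0.449  0.1542 0.2244] [ 1.799e+02 -3.000e-02 -7.891e+01] F [-0.3  0.6 -0.2] op 0.0875 j [ 43.   2. -25.  -0. -63. -32.]
[315.20476545 275.13838038]
[317.35480002 209.62638604]
[315.94523312 252.57617858]
```

View pics/w5.png

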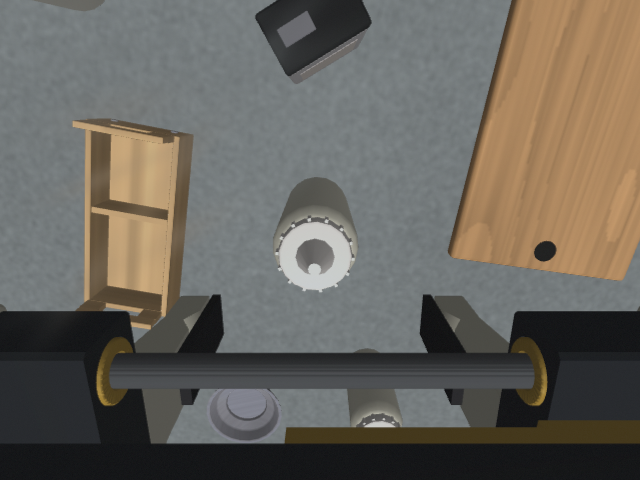

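View pics/t5c.png

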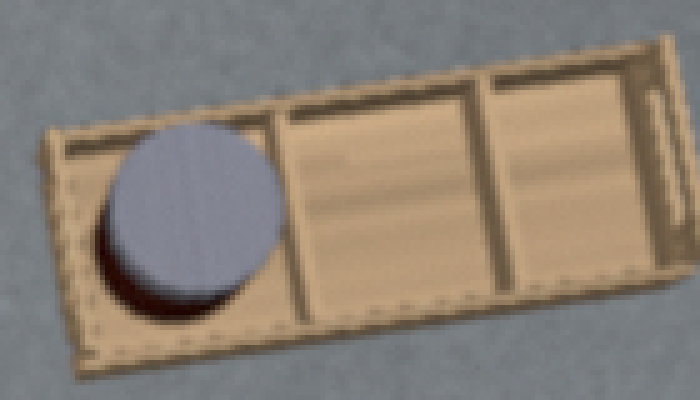

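```bash
python3 -m handwheel '[[0.001,-0.003,0.02,0,0,0],[0.001,-0.003,0.055,0,0,0],[0.001,-0.003,0.085,0,0,0],[0.001,-0.003,0.102,0,0,0],[0.001,-0.003,0.108,0,0,0],[0.001,-0.003,0.108,0,0,0]]' -1; python3 -m handwheel '[[0,0,0,0,0,0],[0,0,0,0,0,0],[0,0,0,0,0,0],[0,0,0,0,0,0],[0,0,0,0,0,0],[0,0,0,0,0,0]]' 1
```

```text
clock: 9.1
tool_pos: [0.4539, 0.1524, 0.1174]
orientation: [180.0, -0.0, -79.1]
force: [-0.2, 0.6, 0.1]
opening: 0.0877
clock: 9.85
tool_pos: [0.4538, 0.153, 0.1178]
orientation: [-180.0, 0.0, -79.0]
force: [-1.7, 0.3, 4.6]
opening: 0.055
```

```bash
python3 -m handwheel '[[0,0,-0.01,0,0,0],[0,0,-0.035,0,0,0],[0,0,-0.07,0,0,0],[0,0,-0.105,0,0,0],[0,0,-0.125,0,0,0],[0,0,-0.13,0,0,0],[0,0,-0.13,0,0,0]]';  python3 go.py .6118 -.2085 .247 -79; python3 -c "
from h import *
snap('wrist','w6'); snap('scene','s6')"
```

```text
clock: 10.72
tool_pos: [0.4534, 0.1528, 0.2471]
orientation: [180.0, 0.0, -79.1]
force: [0.1, -0.7, -2.4]
opening: 0.0551
row [0.3848, -0.087, 0.0, 0.0005, 0.0001, -0.0012] dist 0.394 ang 0.1
now 10.725 [0.4534 0.1528 0.2471] [ 1.7997e+02  1.0000e-02 -7.9070e+01] F [ 0.1 -0.7 -2.4] op 0.0551 j [ 42.   2. -23.  -0. -66. -31.]
```

View pics/s6.png

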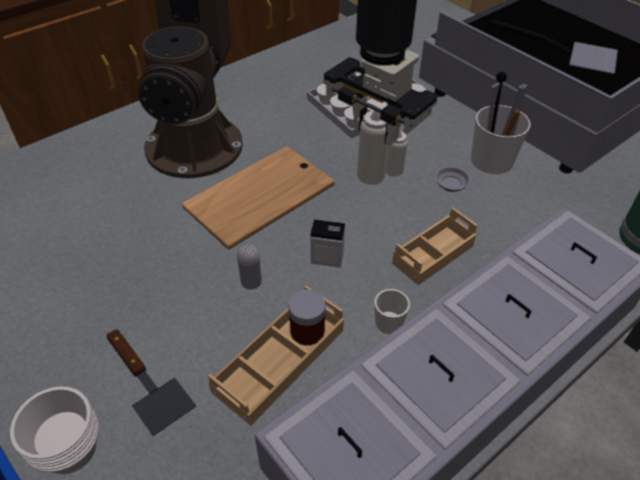

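```bash
python3 -m handwheel '[[0.015,-0.003,0,0,0,0],[0.05,-0.011,0,0,0,0],[0.105,-0.024,0,0,0,0],[0.163,-0.037,0,0,0,0],[0.22,-0.05,0,0,0,0],[0.275,-0.062,0,0,0,0],[0.325,-0.074,0,0,0,0],[0.36,-0.082,0,0,0,0]]'; python3 -m handwheel '[[0.018,-0.004,0,0,0,0],[0.025,-0.005,0,0,0,0],[0.025,-0.005,0.01,0,0,0],[0.025,-0.005,0.03,0,0,0],[0.025,-0.005,0.04,0,0,0],[0.025,-0.005,0.04,0,0,0]]'; python3 go.py .6118 -.2085 .127 -79; python3 -c "
from h import *
snap('wrist','w7')"
```

```text
clock: 11.82
tool_pos: [0.6026, -0.1882, 0.2461]
orientation: [179.9, 0.0, -79.2]
force: [0.3, 0.8, -1.9]
opening: 0.0553
clock: 12.58
tool_pos: [0.6117, -0.2077, 0.2068]
orientation: [179.9, 0.0, -79.0]
force: [0.5, 0.7, -1.5]
opening: 0.0554
row [0.0008, -0.0001, 0.0798, 0.0015, 0.0005, -0.0] dist 0.08 ang 0.1
now 12.575 [ 0.6117 -0.2077  0.2068] [ 1.7991e+02  3.0000e-02 -7.9000e+01] F [ 0.5  0.7 -1.5] op 0.0554 j [ -1.  19.  -6.  -0. -65.  12.]
```

View pics/w7.png

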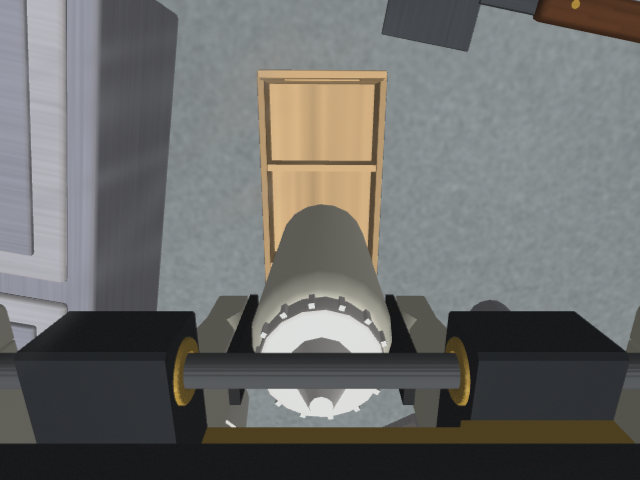

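```bash
python3 -m handwheel '[[0,0,0.015,0,0,0],[0,0,0.035,0,0,0],[0,0,0.055,0,0,0],[0,0,0.07,0,0,0],[0,0,0.077,0,0,0],[0,0,0.079,0,0,0],[0,0,0.079,0,0,0]]';  python3 -m handwheel '[[0,0,0.001,0,0,0],[0,0,0.002,0,0,0],[0,0,0.003,0,0,0],[0,0,0.003,0,0,0]]'
```

```text
clock: 13.5
tool_pos: [0.6126, -0.2086, 0.129]
orientation: [-180.0, -0.0, -79.1]
force: [0.4, -0.2, -2.1]
opening: 0.0552
clock: 14.0
tool_pos: [0.6122, -0.2086, 0.1255]
orientation: [180.0, 0.0, -79.1]
force: [-0.1, -0.6, -2.4]
opening: 0.0556
```

```bash
python3 -m handwheel '[[0,0,0.001,0,0,0],[0,0,0.002,0,0,0],[0,0,0.002,0,0,0]]'; python3 -c "
from h import *
snap('wrist','w8');snap('scene','s8');o=ctrl.get_obs();print(o['force'],o['tool_pos'])"
```

```text
clock: 14.38
tool_pos: [0.6123, -0.2087, 0.1239]
orientation: [-180.0, -0.0, -79.0]
force: [-1.2, -0.7, 1.1]
opening: 0.055
[-1.65038414 -0.57636739  1.56019847] [ 0.61230833 -0.20864984  0.12386562]
```

View pics/s8.png

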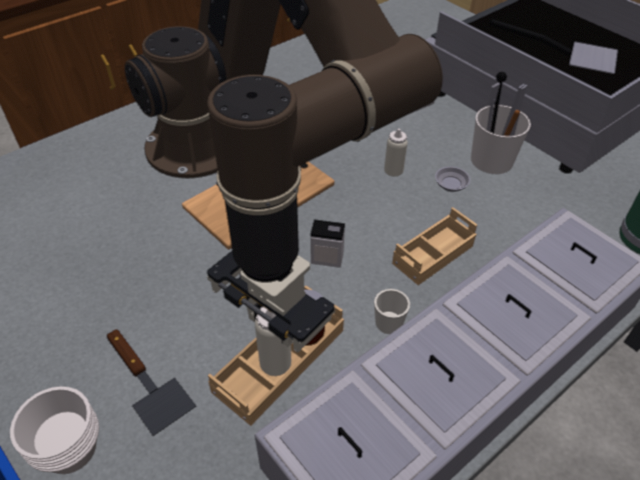

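```bash
python3 -m handwheel '[[0,0,0,0,0,0],[0,0,0,0,0,0],[0,0,0,0,0,0],[0,0,0,0,0,0],[0,0,-0.02,0,0,0],[0,0,-0.06,0,0,0],[0,0,-0.1,0,0,0],[0,0,-0.105,0,0,0]]' -1; python3 go.py .432 -.134 .17 -79
```

```text
clock: 15.48
tool_pos: [0.6139, -0.2089, 0.2323]
orientation: [-179.7, -0.1, -79.0]
force: [-0.3, 0.2, -0.5]
opening: 0.0875
row [-0.1083, 0.1646, 0.0611, -0.0056, -0.0021, -0.0006] dist 0.206 ang 0.3
now 15.475 [ 0.6139 -0.2089  0.2323] [-1.7968e+02 -1.2000e-01 -7.9040e+01] F [-0.3  0.2 -0.5] op 0.0875 j [ -2.  18.  -4.   0. -67.  13.]
```

```bash
python3 -m handwheel '[[-0.012,0.018,0,0,0,0],[-0.035,0.055,0,0,0,0],[-0.06,0.095,0.01,0,0,0],[-0.085,0.13,0.03,0,0,0],[-0.1,0.153,0.05,0,0,0],[-0.107,0.164,0.06,0,0,0],[-0.107,0.164,0.06,0,0,0]]'; python3 go.py .432 -.134 .066 -79
python3 - <<'E'
from h import *
w=snap("wrist","w9"); s=snap("top","t9"); crop(s,335,165,475,245,5,"t9c")
for X in [(.432,-.133,.095),(.432,-.133,0)]: print(proj(w,X))
E
```

```text
clock: 16.35
tool_pos: [0.4297, -0.1345, 0.1679]
orientation: [179.9, 0.0, -79.0]
force: [0.4, -0.1, 0.8]
opening: 0.0876
row [0.0, -0.0025, 0.1019, 0.0014, 0.0004, -0.0005] dist 0.102 ang 0.1
now 16.35 [ 0.4297 -0.1345  0.1679] [ 1.7992e+02  2.0000e-02 -7.9030e+01] F [ 0.4 -0.1  0.8] op 0.0876 j [  8.   3. -33.  -0. -54.   3.]
[316.41189269 270.64609362]
[317.59938806 226.41426829]
```

View pics/w9.png

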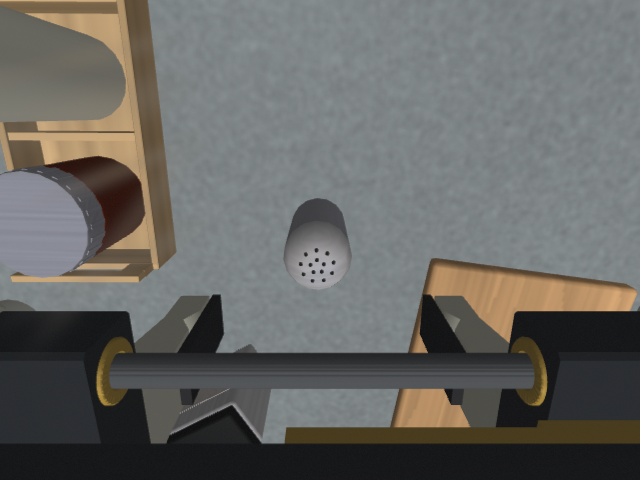

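View pics/t9c.png

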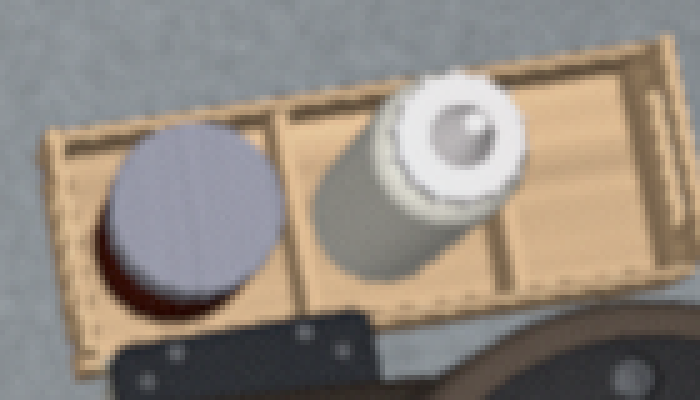

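```bash
python3 -m handwheel '[[0.001,-0.002,0.02,0,0,0],[0.001,-0.002,0.055,0,0,0],[0.001,-0.002,0.085,0,0,0],[0.001,-0.002,0.097,0,0,0],[0.001,-0.002,0.1,0,0,0],[0.001,-0.002,0.1,0,0,0]]' -1; python3 -m handwheel '[[0,0,0,0,0,0],[0,0,0,0,0,0],[0,0,0,0,0,0],[0,0,0,0,0,0],[0,0,0,0,0,0],[0,0,0,0,0,0],[0,0,0,0,0,0]]' 1;  python3 -m handwheel '[[0,0,-0.01,0,0,0],[0,0,-0.04,0,0,0],[0,0,-0.08,0,0,0],[0,0,-0.115,0,0,0],[0,0,-0.14,0,0,0],[0,0,-0.15,0,0,0],[0,0,-0.15,0,0,0]]' 1; python3 go.py .626 -.284 .216 -79
```

```text
clock: 17.2
tool_pos: [0.4339, -0.1353, 0.0692]
orientation: [-179.9, -0.0, -79.1]
force: [-0.7, -0.8, 0.4]
opening: 0.0875
clock: 18.08
tool_pos: [0.4331, -0.1353, 0.0686]
orientation: [180.0, -0.0, -79.1]
force: [-0.6, 0.6, 0.5]
opening: 0.0412
clock: 18.95
tool_pos: [0.433, -0.1352, 0.2188]
orientation: [-179.9, 0.0, -79.1]
force: [-0.9, 0.3, -2.3]
opening: 0.0415
row [0.1827, -0.1612, 0.0029, -0.0009, 0.0002, -0.0011] dist 0.244 ang 0.1
now 18.95 [ 0.433  -0.1352  0.2188] [-1.7995e+02  1.0000e-02 -7.9060e+01] F [-0.9  0.3 -2.3] op 0.0415 j [  8.   0. -28.  -0. -62.   3.]
```

```bash
python3 -m handwheel '[[0.015,0,0,0,0,0],[0.05,-0.006,0,0,0,0],[0.1,-0.025,0,0,0,0],[0.145,-0.06,0,0,0,0],[0.17,-0.105,0,0,0,0],[0.182,-0.14,0,0,0,0],[0.183,-0.157,0,0,0,0],[0.183,-0.161,0,0,0,0]]'; python3 -m handwheel '[[0,0,0.01,0,0,0],[0,0,0.04,0,0,0],[0,0,0.065,0,0,0],[0,0,0.07,0,0,0],[0,0,0.07,0,0,0]]'; python3 go.py .626 -.2845 .079 -79; python3 -c "
from h import *
snap('wrist','w10')"
```

```text
clock: 19.95
tool_pos: [0.6258, -0.2845, 0.2165]
orientation: [179.8, 0.1, -79.1]
force: [-1.0, 1.1, -1.3]
opening: 0.0413
clock: 20.58
tool_pos: [0.6256, -0.2844, 0.1491]
orientation: [-180.0, -0.0, -79.0]
force: [-0.7, 0.2, -0.8]
opening: 0.0414
row [0.0001, -0.0004, 0.0701, -0.0001, -0.0004, -0.0007] dist 0.07 ang 0.0
now 20.575 [ 0.6256 -0.2844  0.1491] [-1.7999e+02 -2.0000e-02 -7.9040e+01] F [-0.7  0.2 -0.8] op 0.0414 j [ -8.  25.  -5.   0. -60.  19.]
```

View pics/w10.png

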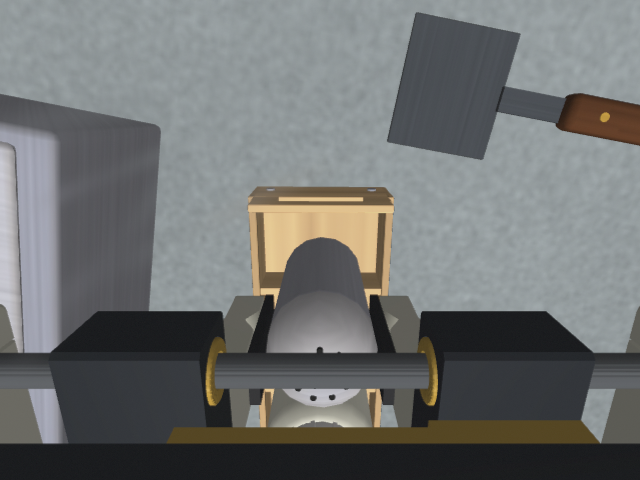

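Run:
```python
from h import *
w=snap("wrist")
d=np.array([-.189,.982])
f=onplane(w,321,238,.081)[:2]; b=onplane(w,320,211.5,.062)[:2]; b0=onplane(w,320,205,.062)[:2]
c=np.array([.6097,-.198])
for n,p in(("foot far",f),("board in",b),("board out",b0)): print(n,p,"caddy y",(p-c)@d)
```

```text
foot far [ 0.62998596 -0.30421295] caddy y -0.10813516359291796
board in [ 0.63256001 -0.31434375] caddy y -0.11857010465525467
board out [ 0.63328979 -0.31816848] caddy y -0.12246392138514388
```

```bash
python3 -m handwheel '[[0,0,0.015,0,0,0],[0,0,0.035,0,0,0],[0,0,0.055,0,0,0],[0,0,0.066,0,0,0],[0,0,0.07,0,0,0],[0,0,0.07,0,0,0]]';  python3 -m handwheel '[[0,0,0.001,0,0,0],[0,0,0.002,0,0,0],[0,0,0.003,0,0,0],[0,0,0.003,0,0,0]]'
```

```text
clock: 21.42
tool_pos: [0.6261, -0.2844, 0.0787]
orientation: [-180.0, -0.0, -79.0]
force: [1.6, 0.3, -0.1]
opening: 0.0412
clock: 21.92
tool_pos: [0.6258, -0.2844, 0.0756]
orientation: [-180.0, 0.0, -79.1]
force: [0.5, -0.4, -1.5]
opening: 0.0417
```

```bash
python3 -m handwheel '[[0,0,0.001,0,0,0],[0,0,0.0015,0,0,0],[0,0,0.0015,0,0,0]]'; python3 -c "
from h import *
snap('scene','s11');o=ctrl.get_obs();print(o['force'],o['tool_pos'])"
```

```text
clock: 22.3
tool_pos: [0.626, -0.2845, 0.0746]
orientation: [-180.0, -0.0, -79.0]
force: [-2.5, 0.5, 3.6]
opening: 0.0414
[-1.35722204  0.2280983   4.5728069 ] [ 0.62601959 -0.2844705   0.07459235]
```

View pics/s11.png

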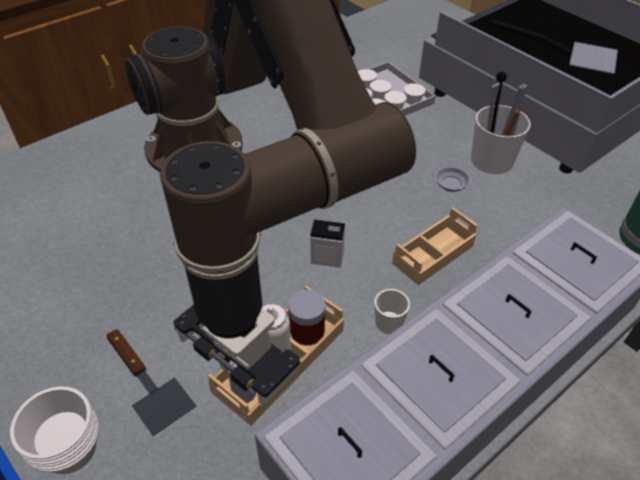

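```bash
python3 -m handwheel '[[0,0,0,0,0,0],[0,0,0,0,0,0],[0,0,0,0,0,0],[0,0,0,0,0,0],[0,0,-0.03,0,0,0],[0,0,-0.08,0,0,0],[0,0,-0.135,0,0,0],[0,0,-0.155,0,0,0]]' -1; python3 go.py .4795 .018 .17 -139.6;  python3 go.py .4795 .018 .17 -79
```

```text
clock: 23.35
tool_pos: [0.6273, -0.2849, 0.2336]
orientation: [-179.7, -0.2, -79.0]
force: [0.2, 0.7, -0.9]
opening: 0.0881
row [-0.3257, 0.0878, 0.0622, -0.0063, 0.0002, 1.0571] dist 0.343 ang 60.6
now 23.35 [ 0.6273 -0.2849  0.2336] [-1.797e+02 -1.600e-01 -7.903e+01] F [ 0.2  0.7 -0.9] op 0.0881 j [ -8.  22.   1.   0. -69.  19.]
row [-0.3257, 0.0878, 0.0622, -0.0053, -0.0029, -0.0006] dist 0.343 ang 0.3
now 23.35 [ 0.6273 -0.2849  0.2336] [-1.797e+02 -1.600e-01 -7.903e+01] F [ 0.2  0.7 -0.9] op 0.0881 j [ -8.  22.   1.   0. -69.  19.]
```

```bash
python3 -m handwheel '[[-0.02,0.006,0,0,0,0.08],[-0.07,0.02,0,0,0,0.22],[-0.13,0.036,0,0,0,0.38],[-0.19,0.052,0,0,0,0.55],[-0.245,0.067,0,0,0,0.72],[-0.29,0.08,0.02,0,0,0.88],[-0.32,0.087,0.05,0,0,1.02],[-0.325,0.088,0.06,0,0,1.057]]'; python3 go.py .4795 .018 .06 -139.6
python3 - <<'E'
from h import *
import pickle
w=snap("wrist","w12"); t=snap("top","t12"); crop(t,335,165,475,245,5,"t12c"); pickle.dump(w,open("w12.pkl","wb"))
print(proj(w,(.4795,.019,.09)))
E
```

```text
clock: 24.35
tool_pos: [0.4762, 0.0193, 0.1679]
orientation: [180.0, -0.1, -139.6]
force: [1.5, -0.2, 0.6]
opening: 0.0873
row [-0.0018, -0.0033, 0.1079, 0.0009, -0.001, -0.0008] dist 0.108 ang 0.1
now 24.35 [0.4762 0.0193 0.1679] [ 1.7995e+02 -6.0000e-02 -1.3965e+02] F [ 1.5 -0.2  0.6] op 0.0873 j [ 26.   6. -30.  -0. -55. -76.]
[318.2009054  269.59660526]
```

View pics/w12.png

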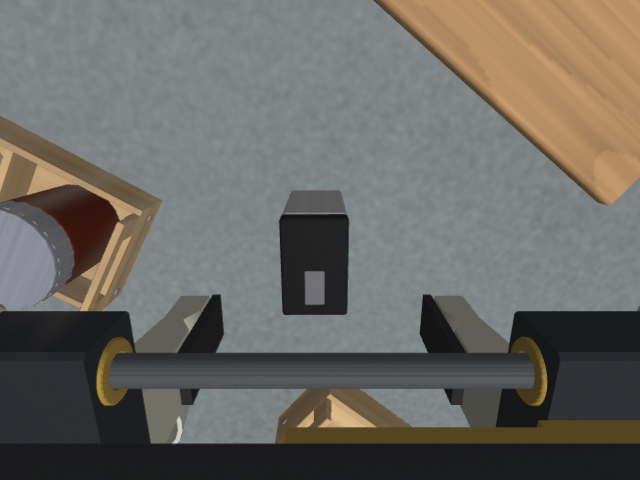

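View pics/t12c.png

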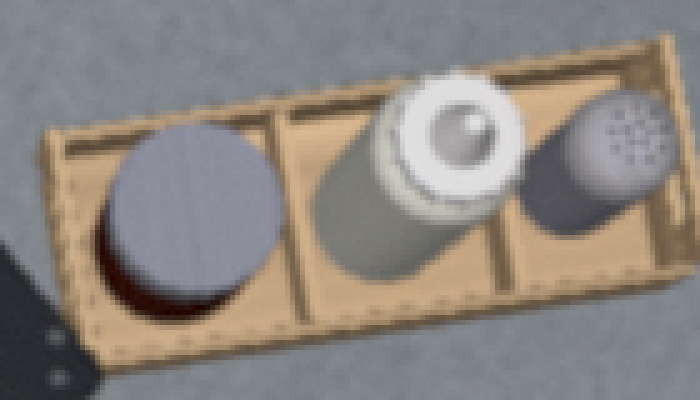

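```bash
python3 -m handwheel '[[0,-0.004,0.02,0,0,0],[0,-0.004,0.055,0,0,0],[0,-0.004,0.085,0,0,0],[0,-0.004,0.104,0,0,0],[0,-0.004,0.11,0,0,0],[0,-0.004,0.11,0,0,0]]' -1; python3 -m handwheel '[[0,0,0,0,0,0],[0,0,0,0,0,0],[0,0,0,0,0,0],[0,0,0,0,0,0],[0,0,0,0,0,0],[0,0,0,0,0,0],[0,0,0,0,0,0]]' 1;  python3 -m handwheel '[[0,0,-0.01,0,0,0],[0,0,-0.04,0,0,0],[0,0,-0.07,0,0,0],[0,0,-0.09,0,0,0],[0,0,-0.1,0,0,0],[0,0,-0.1,0,0,0]]' 1; python3 go.py .6085 .226 .16 -89.8; python3 -c "
from h import *
snap('wrist','w13')"
```

```text
clock: 25.2
tool_pos: [0.4808, 0.0148, 0.0594]
orientation: [-180.0, 0.0, -139.6]
force: [0.6, 0.3, 0.4]
opening: 0.0877
clock: 26.08
tool_pos: [0.4803, 0.015, 0.0591]
orientation: [180.0, -0.0, -139.6]
force: [-0.9, 0.0, 1.5]
opening: 0.0399
clock: 26.82
tool_pos: [0.4805, 0.0151, 0.1595]
orientation: [-180.0, 0.1, -139.6]
force: [-0.8, 0.2, -2.0]
opening: 0.0399
row [-0.2341, 0.0778, -0.0002, -0.0007, 0.001, -0.8695] dist 0.247 ang 49.8
now 26.825 [0.4805 0.0151 0.1595] [-1.7999e+02  7.0000e-02 -1.3962e+02] F [-0.8  0.2 -2. ] op 0.0399 j [ 25.   6. -30.  -0. -53. -75.]
```

View pics/w13.png

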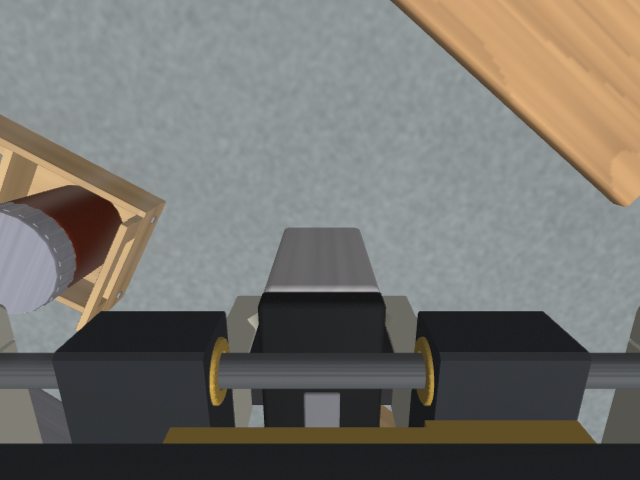

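```bash
python3 -m handwheel '[[-0.012,0.004,0,0,0,-0.05],[-0.045,0.015,0,0,0,-0.16],[-0.09,0.03,0,0,0,-0.32],[-0.135,0.045,0,0,0,-0.49],[-0.18,0.06,0,0,0,-0.65],[-0.213,0.07,0,0,0,-0.78],[-0.23,0.077,0,0,0,-0.85],[-0.235,0.078,0,0,0,-0.87]]'; python3 -m handwheel '[[0,0,0,0,0,0],[0,0,0,0,0,0]]'; python3 go.py .6085 .2265 .068 -89.8
python3 - <<'E'
from h import *
import pickle
w=snap("wrist","w14"); pickle.dump(w,open("w14.pkl","wb"))
cv2.imwrite("pics/w14c.png",cv2.resize(w["img"][60:320,220:420],None,fx=3,fy=2.3,interpolation=cv2.INTER_CUBIC))
E
```

```text
clock: 27.88
tool_pos: [0.6089, 0.2281, 0.1572]
orientation: [179.9, -0.1, -89.6]
force: [-1.4, -0.6, -1.5]
opening: 0.0401
clock: 28.12
tool_pos: [0.6085, 0.226, 0.1589]
orientation: [180.0, -0.0, -89.8]
force: [-0.8, -0.6, -1.8]
opening: 0.0398
row [-0.0005, -0.0001, 0.0909, 0.0005, -0.0003, -0.0005] dist 0.091 ang 0.0
now 28.125 [0.6085 0.226  0.1589] [ 1.7997e+02 -2.0000e-02 -8.9830e+01] F [-0.8 -0.6 -1.8] op 0.0398 j [ 38.  22.  -9.  -0. -59. -37.]
```

View pics/w14.png

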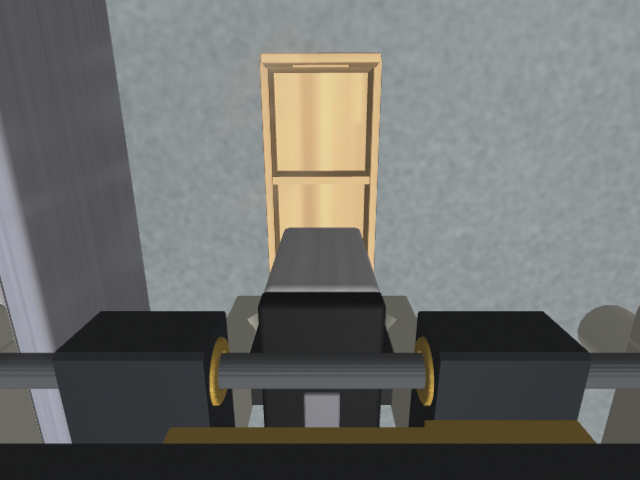

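View pics/w14c.png

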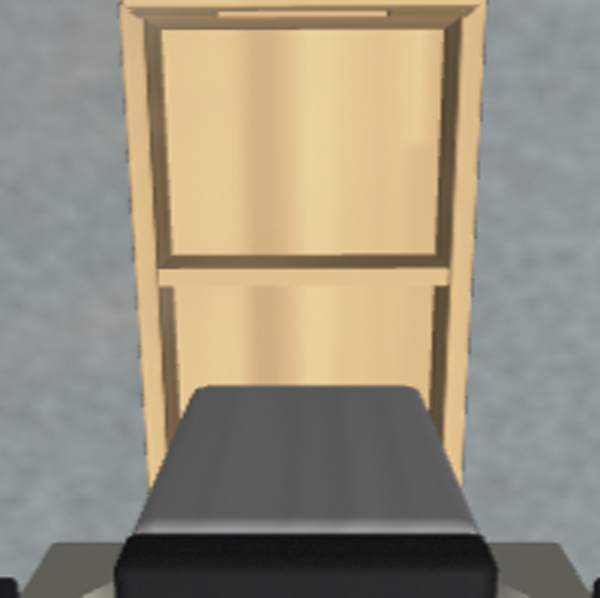

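Run:
```python
from h import *
import pickle
w=pickle.load(open("w14.pkl","rb"))
g=w["img"].astype(int).sum(2); print(g[165:192,321].tolist(), g[222:236,321].tolist(), g[160,255:280].tolist(),g[160,360:390].tolist())
print("div", onplane(w,321,180.2,.038),"foot edge",onplane(w,321,228.5,.0998),onplane(w,284,229,.0998),onplane(w,360,229,.0998))
print("walls",onplane(w,264.5,120,.038),onplane(w,378,120,.038))
```

```text
[586, 583, 582, 584, 583, 520, 318, 281, 277, 276, 282, 345, 549, 562, 559, 559, 561, 562, 562, 576, 585, 584, 586, 587, 586, 585, 585] [582, 582, 582, 582, 583, 449, 287, 265, 265, 264, 264, 268, 267, 269] [442, 440, 438, 439, 437, 442, 446, 445, 440, 456, 555, 553, 552, 551, 547, 528, 436, 289, 294, 287, 277, 334, 523, 573, 573] [547, 545, 544, 542, 526, 370, 227, 235, 237, 229, 301, 514, 560, 554, 551, 549, 544, 504, 383, 452, 449, 449, 450, 454, 457, 453, 451, 450, 449, 446]
div [0.60865534 0.18235908 0.038     ] foot edge [0.60864258 0.19778267 0.0998    ] [0.62792418 0.19807448 0.0998    ] [0.58831466 0.19803101 0.0998    ]
walls [0.64412743 0.14465853 0.038     ] [0.57294313 0.14456373 0.038     ]
```

```bash
python3 -m handwheel '[[0.001,0,0.015,0,0,0],[0.002,0,0.04,0,0,0],[0.002,0,0.065,0,0,0],[0.002,0,0.082,0,0,0],[0.002,0,0.089,0,0,0],[0.002,0,0.09,0,0,0]]';  python3 -m handwheel '[[0,0,0.001,0,0,0],[0,0,0.002,0,0,0],[0,0,0.003,0,0,0],[0,0,0.003,0,0,0]]'
```

```text
clock: 28.92
tool_pos: [0.6089, 0.2245, 0.0689]
orientation: [180.0, -0.0, -89.8]
force: [0.4, -1.1, -1.7]
opening: 0.04
clock: 29.42
tool_pos: [0.6089, 0.2247, 0.0662]
orientation: [-180.0, 0.0, -89.8]
force: [0.2, -0.4, -1.7]
opening: 0.0397
```

```bash
python3 -m handwheel '[[0,0,0.001,0,0,0],[0,0,0.0015,0,0,0],[0,0,0.0015,0,0,0]]'; python3 -c "
from h import *
snap('scene','s15');o=ctrl.get_obs();print(o['force'],o['tool_pos'])"
```

```text
clock: 29.8
tool_pos: [0.609, 0.2247, 0.0651]
orientation: [-180.0, 0.0, -89.8]
force: [-2.5, 0.3, 5.4]
opening: 0.0397
[-1.59380991  0.1074645   4.0063962 ] [0.60897712 0.22474011 0.06509804]
```

View pics/s15.png

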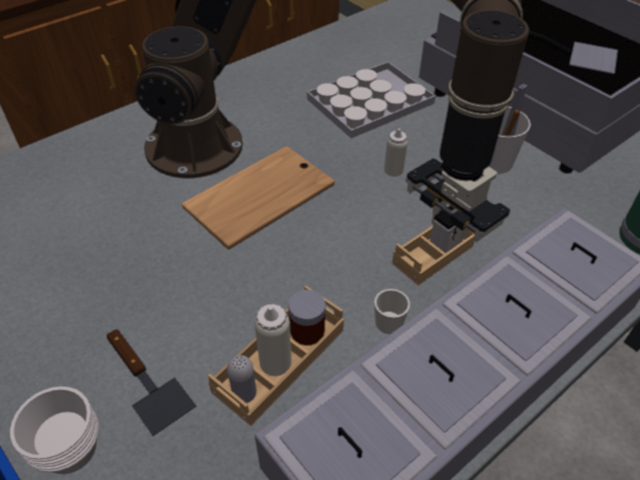

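```bash
python3 -m handwheel '[[0,0,0,0,0,0],[0,0,0,0,0,0],[0,0,0,0,0,0],[0,0,0,0,0,0],[0,0,-0.02,0,0,0],[0,0,-0.065,0,0,0],[0,0,-0.11,0,0,0],[0,0,-0.12,0,0,0]]' -1; python3 go.py .3685 .314 .18 -90
```

```text
clock: 30.85
tool_pos: [0.6104, 0.2255, 0.1884]
orientation: [-179.7, 0.2, -89.7]
force: [0.7, -0.3, 0.0]
opening: 0.0877
row [-0.0896, 0.2416, 0.0074, -0.0051, 0.0029, 0.0044] dist 0.258 ang 0.4
now 30.85 [0.6104 0.2255 0.1884] [-1.797e+02  1.700e-01 -8.975e+01] F [ 0.7 -0.3  0. ] op 0.0877 j [ 37.  20.  -7.   0. -62. -37.]
```

```bash
python3 -m handwheel '[[-0.006,0.016,0,0,0,0],[-0.024,0.065,0,0,0,0],[-0.045,0.12,0,0,0,0],[-0.064,0.173,0,0,0,0],[-0.08,0.215,0,0,0,0],[-0.088,0.236,0,0,0,0],[-0.09,0.24,0,0,0,0],[-0.09,0.24,0,0,0,0]]'; python3 go.py .3685 .314 .074 -90
python3 - <<'E'
from h import *
w=snap("wrist","w16"); t=snap("top","t16")
crop(t,155,160,255,230,8,"t16c")
print(proj(w,(.3685,.315,.118)))
E
```

```text
clock: 31.85
tool_pos: [0.3681, 0.3134, 0.1839]
orientation: [180.0, -0.1, -89.7]
force: [-0.2, -0.2, -0.9]
opening: 0.0877
row [-0.0007, -0.0005, 0.1099, 0.0006, -0.001, 0.0048] dist 0.11 ang 0.3
now 31.85 [0.3681 0.3134 0.1839] [ 1.7996e+02 -6.0000e-02 -8.9720e+01] F [-0.2 -0.2 -0.9] op 0.0877 j [ 64.   5. -28.  -0. -57. -64.]
[320.47825747 276.4821012 ]
```

View pics/w16.png

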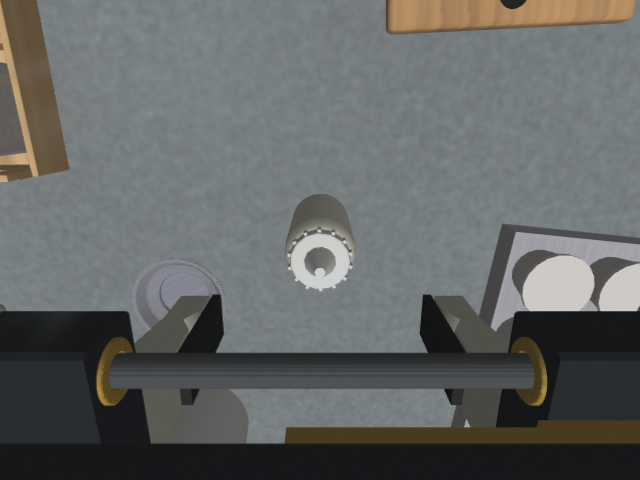

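View pics/t16c.png

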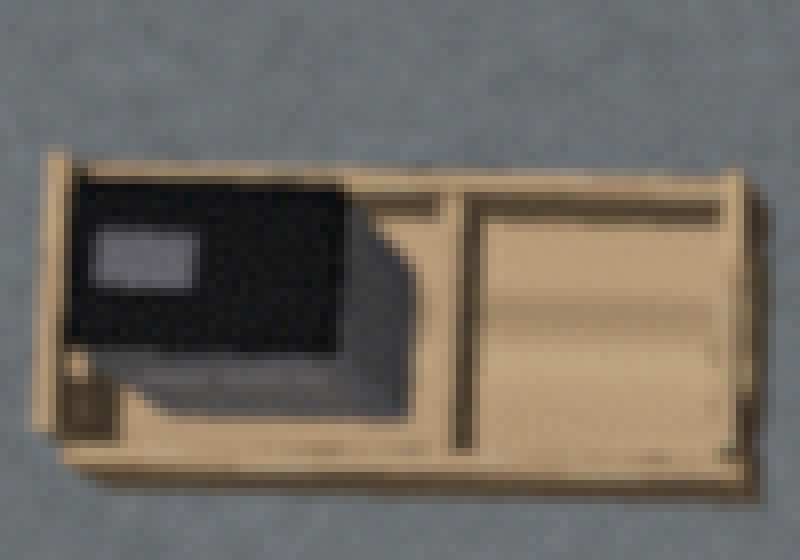

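```bash
python3 -m handwheel '[[0,0,0.02,0,0,0],[0,0,0.055,0,0,0],[0,0,0.085,0,0,0],[0,0,0.104,0,0,0],[0,0,0.109,0,0,0],[0,0,0.109,0,0,0]]' -1; python3 -m handwheel '[[0,0,0,0,0,0],[0,0,0,0,0,0],[0,0,0,0,0,0],[0,0,0,0,0,0],[0,0,0,0,0,0],[0,0,0,0,0,0],[0,0,0,0,0,0]]' 1;  python3 -m handwheel '[[0,0,-0.01,0,0,0],[0,0,-0.04,0,0,0],[0,0,-0.08,0,0,0],[0,0,-0.115,0,0,0],[0,0,-0.135,0,0,0],[0,0,-0.14,0,0,0],[0,0,-0.14,0,0,0]]' 1; python3 go.py .6088 .1465 .215 -89.8; python3 -c "
from h import *
snap('wrist','w17')"
```

```text
clock: 32.7
tool_pos: [0.369, 0.3135, 0.0755]
orientation: [180.0, -0.0, -89.8]
force: [0.6, 0.8, 0.7]
opening: 0.0876
clock: 33.58
tool_pos: [0.3686, 0.3138, 0.0757]
orientation: [-180.0, 0.0, -89.8]
force: [-1.4, 0.5, 2.6]
opening: 0.0454
clock: 34.45
tool_pos: [0.3682, 0.3134, 0.2152]
orientation: [180.0, -0.0, -89.8]
force: [0.0, 0.6, -1.6]
opening: 0.0454
row [0.1678, -0.24, 0.0001, 0.0005, -0.0001, 0.0003] dist 0.293 ang 0.0
now 34.45 [0.3682 0.3134 0.2152] [179.97  -0.   -89.78] F [ 0.   0.6 -1.6] op 0.0454 j [ 64.   4. -25.  -0. -61. -64.]
```

View pics/w17.png

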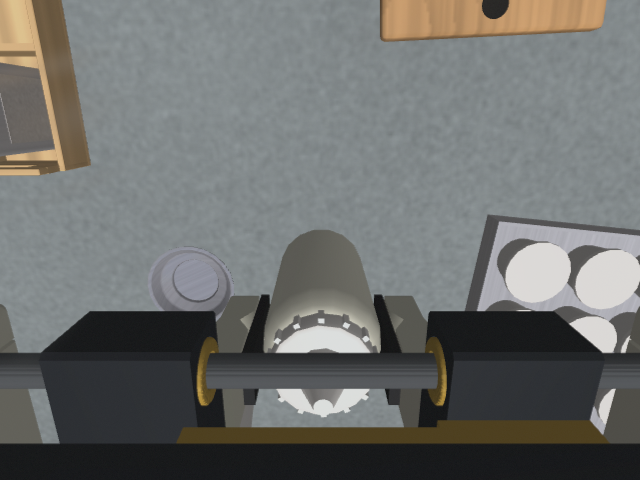

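```bash
python3 -m handwheel '[[0.01,-0.014,0,0,0,0],[0.035,-0.05,0,0,0,0],[0.067,-0.096,0,0,0,0],[0.1,-0.143,0,0,0,0],[0.13,-0.187,0,0,0,0],[0.153,-0.22,0,0,0,0],[0.164,-0.236,0,0,0,0],[0.167,-0.24,0,0,0,0]]'; python3 -m handwheel '[[0,0,0.01,0,0,0],[0,0,0.03,0,0,0],[0,0,0.05,0,0,0],[0,0,0.055,0,0,0],[0,0,0.055,0,0,0]]'; python3 go.py .6087 .1475 .08 -89.8
python3 - <<'E'
from h import *
import pickle
w=snap("wrist","w18"); pickle.dump(w,open("w18.pkl","wb"))
E
```

```text
clock: 35.5
tool_pos: [0.6092, 0.1468, 0.2139]
orientation: [179.9, -0.1, -89.9]
force: [-0.7, -0.2, -2.7]
opening: 0.0452
clock: 36.12
tool_pos: [0.6087, 0.1482, 0.1606]
orientation: [180.0, -0.0, -89.7]
force: [0.7, 0.0, -1.9]
opening: 0.0454
row [0.0007, 0.0, 0.0806, 0.0002, -0.0002, 0.0015] dist 0.081 ang 0.1
now 36.125 [0.6087 0.1482 0.1606] [ 1.7999e+02 -1.0000e-02 -8.9710e+01] F [ 0.7  0.  -1.9] op 0.0454 j [ 32.  20. -12.   0. -58. -31.]
```

View pics/w18.png

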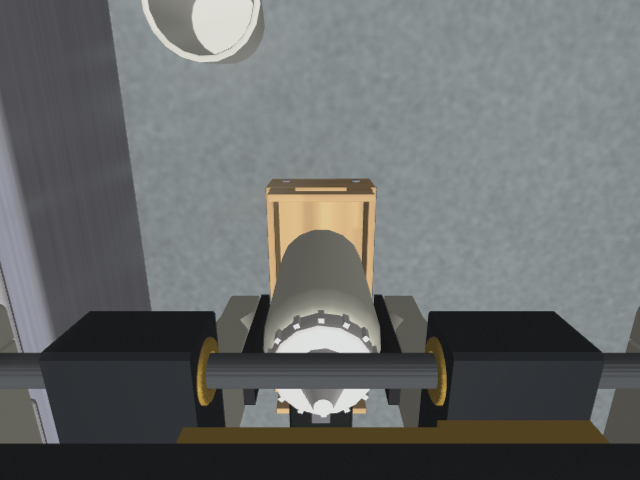

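Run:
```python
from h import *
import pickle
w=pickle.load(open("w18.pkl","rb"))
g=w["img"].astype(int).sum(2); print(g[176:236,321].tolist())
for v,z in((194,.062),(202,.062),(230,.085)): print(v,onplane(w,321,v,z))
```

```text
[422, 424, 381, 261, 238, 230, 233, 233, 237, 244, 247, 378, 501, 520, 518, 283, 240, 236, 385, 499, 517, 523, 527, 532, 537, 525, 557, 560, 559, 560, 559, 560, 561, 563, 560, 560, 561, 560, 560, 560, 561, 560, 560, 560, 560, 560, 560, 560, 560, 559, 559, 560, 559, 501, 311, 282, 284, 285, 285, 285]
194 [0.60897196 0.10937693 0.062     ]
202 [0.60895673 0.11431501 0.062     ]
230 [0.6089184 0.1254902 0.085    ]
```

```bash
python3 -m handwheel '[[0.001,0,0.015,0,0,0],[0.001,0,0.04,0,0,0],[0.001,0,0.06,0,0,0],[0.001,0,0.071,0,0,0],[0.001,0,0.075,0,0,0],[0.001,0,0.075,0,0,0]]';  python3 -m handwheel '[[0,0,0.001,0,0,0],[0,0,0.002,0,0,0],[0,0,0.003,0,0,0],[0,0,0.003,0,0,0]]'
```

```text
clock: 36.92
tool_pos: [0.6094, 0.1467, 0.0858]
orientation: [-180.0, 0.0, -89.8]
force: [0.2, -0.7, -2.5]
opening: 0.0452
clock: 37.42
tool_pos: [0.6091, 0.1466, 0.0826]
orientation: [180.0, 0.0, -89.8]
force: [0.4, 0.3, -1.4]
opening: 0.0451
```

```bash
python3 -m handwheel '[[0,0,0.001,0,0,0],[0,0,0.0015,0,0,0],[0,0,0.0015,0,0,0]]'; python3 -c "
from h import *
snap('scene','s19');o=ctrl.get_obs();print(o['force'],o['tool_pos'])"
```

```text
clock: 37.8
tool_pos: [0.6094, 0.1467, 0.0817]
orientation: [-180.0, 0.0, -89.8]
force: [-3.1, -0.1, 4.9]
opening: 0.0455
[-1.9860133  -0.77149077  4.54136942] [0.60934665 0.14667665 0.08165067]
```

View pics/s19.png

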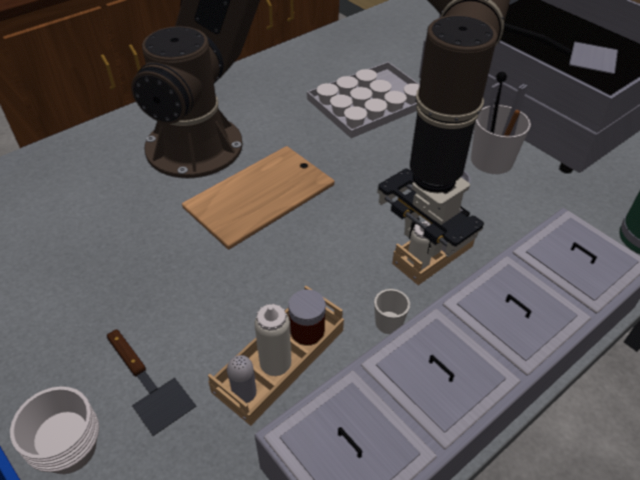

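Seated on the floor (+4.5 N). Releasing, then rising and backing off for a clear view.

```bash
python3 -m handwheel '[[0,0,0,0,0,0],[0,0,0,0,0,0],[0,0,0,0,0,0],[0,0,0,0,0,0],[0,0,-0.02,0,0,0],[0,0,-0.065,0,0,0],[0,0,-0.115,0,0,0],[0,0,-0.15,0,0,0]]' -1; python3 -m handwheel '[[0,0.02,0,0,0,0],[0,0.06,0,0,0,0],[0,0.11,0,0,0,0],[0,0.15,0,0,0,0],[0,0.17,0,0,0,0],[0,0.17,0,0,0,0]]'
python3 - <<'E'
from h import *
import pickle
t=snap("top","t20"); s=snap("scene","s20"); pickle.dump((t,s),open("s20.pkl","wb"))
crop(t,155,160,255,230,8,"t20c"); crop(s,385,170,485,285,5,"s20c")
o=ctrl.get_obs(); print(o["clock"],o["force"],o["tool_pos"])
E
```

```text
clock: 38.85
tool_pos: [0.6096, 0.1468, 0.2336]
orientation: [-179.9, 0.0, -89.8]
force: [0.4, 1.3, -0.5]
opening: 0.0878
clock: 39.6
tool_pos: [0.4388, 0.1462, 0.2318]
orientation: [-179.9, 0.1, -89.7]
force: [1.0, 1.1, -0.5]
opening: 0.0877
39.7 [-0.02131661 -0.46547292  0.0626148 ] [0.44004024 0.14642036 0.23142603]
```

View pics/t20.png

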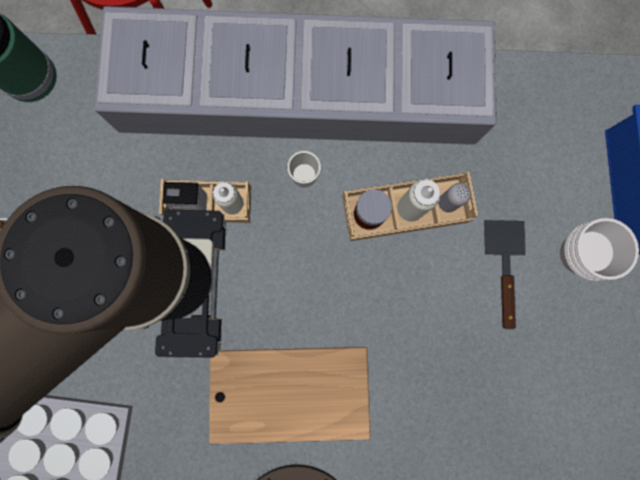

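View pics/s20.png

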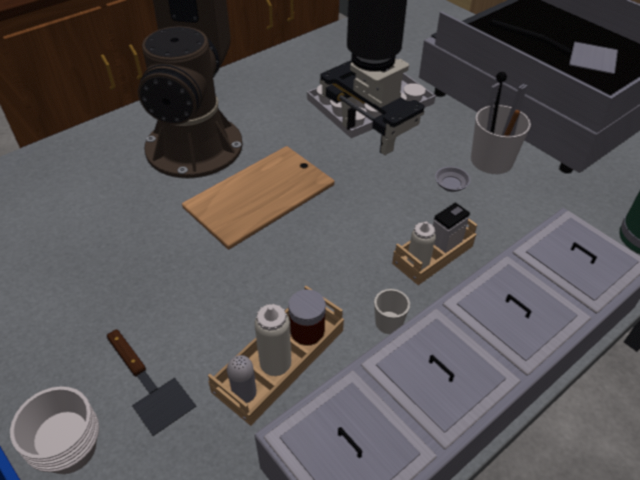

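View pics/t20c.png

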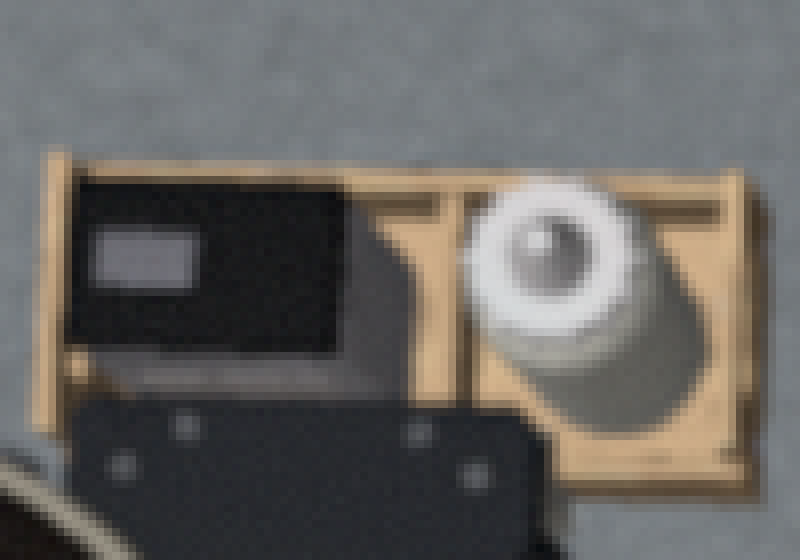

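View pics/s20c.png

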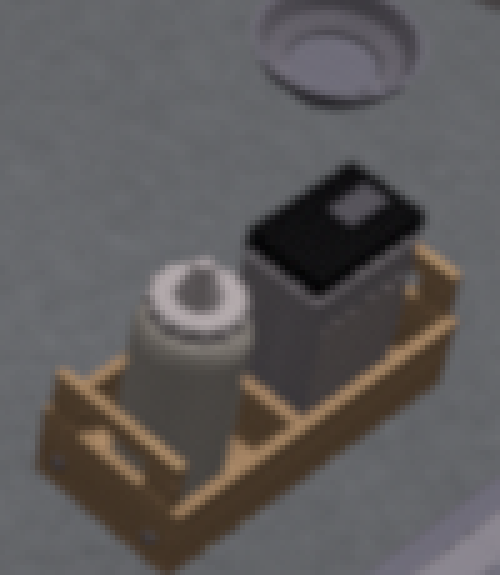

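Run:
```python
from h import *
import pickle
t0,s0=pickle.load(open("s0.pkl","rb")); t,s=pickle.load(open("s20.pkl","rb"))
def d(a,b,r,n):
    u0,v0,u1,v1=r; x=cv2.absdiff(a["img"][v0:v1,u0:u1],b["img"][v0:v1,u0:u1]).max(2); print(n,"changed px",(x>25).sum(),"max",x.max())
d(t0,t,(283,145,325,190),"cup top"); d(t0,t,(480,215,530,335),"scraper top"); d(s0,s,(432,160,475,195),"dish scene"); d(s0,s,(100,325,200,435),"scraper scene"); d(s0,s,(372,285,412,333),"cup scene")
M=[np.array([[S["fx"],0,S["cx"]],[0,S["fy"],S["cy"]],[0,0,1]])@np.c_[S["R"],S["t"]] for S in (t,s)]
import cv2
a=(155+545/8-.4,160+238/8-.4); b=(385+205/5-.4,170+260/5-.4)
X=cv2.triangulatePoints(M[0],M[1],np.array(a),np.array(b)); print("small tip",(X[:3]/X[3]).ravel())
```

```text
cup top changed px 0 max 25
scraper top changed px 0 max 20
dish scene changed px 0 max 3
scraper scene changed px 0 max 5
cup scene changed px 0 max 3
small tip [0.6094066  0.14667192 0.12638089]
```

```bash
python3 -c "
from plant import ctrl
print(ctrl.close_job())"
```

```text
the job is handed in; nothing more can be done
None
```

Both caddies are made up and the job was handed in at about 40 s of the 106 s allowed. I placed the items in the order asked: chilli jar, big squeeze bottle, pepper shaker, spice tin, small squeeze bottle. Each was lowered slowly until the wrist force showed it touching the compartment floor, then released.

- **Placement:** the last top and scene pictures show all five upright in the right compartments. The tin's broad side lies along the short caddy. I triangulated only the small bottle's tip, at 126 mm. It should be 124 mm, so that is within the camera error.
- **Other things:** picture differences over the tea cup and scraper (both cameras) and the sauce dish (scene camera only) showed no change from the start.
- **Gripper:** it was open and clear of everything when I handed in.
- **Disagreement:** the wrist camera put things about 3 mm further along the tool's x-axis than the two fixed cameras did. I split the difference; the gaps in the compartments were about 8 to 10 mm or more, so it did not affect the result.

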